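Pack and wedge a turned blank in the clamping bed

ROBOT

A 6-joint arm with a two-finger parallel gripper is mounted at the origin on the work surface. World frame = base frame: x ahead of the robot, y to its left, z up, the work surface at z = 0. Lengths are in m, angles in rad, forces in N, time in s.
With the tool pointing down it reaches from about 0.325 to 0.775 m from the base axis. Payload 5.5 kg.
Tool frame: the origin (TCP) lies between the finger pads; the fingertips stand 25 mm ahead of it and the grasp point (between the pads) lies 6 mm ahead of it; z points along the fingers, y is the direction in which the jaws open and shut (so a half turn about z gives the same grasp; the last joint's range is limited). The gripper opens to 88 mm and grips with 3 to 60 N. Pads are 20 mm wide; open, the fingers measure 115 mm over their backs; the gripper's body (75 mm by 178 mm) begins 61 mm behind the grasp point.
Start: joints at [1.103, 0.091, 1.231, -0, 1.82, -0.057], TCP at [0.24, 0.55, 0.248] pointing down, gripper open.
Joint ranges: [-2.87, 2.87], [-0.86, 2.18], [0.17, 2.46], [-1.51, 4.65], [0.06, 2.69], [-2.65, 2.65]. Speed limits (rad/s): [2.57, 2.57, 3.01, 3.14, 3.14, 3.14].

INTERFACE

Orientations are given as [roll, pitch, yaw] about the fixed x, y, z axes, in that order (R = Rz(yaw) Ry(pitch) Rx(roll)).
In Python, from cell import state, grab_frame, sign_off gives the robot as it stands.
- The arm moves only by the tool carry_out, never from a script. Its argument "plan" is a list of rows, each an object with "linear": the shift along the tool's x, y, z in m, a list of three; "roll": the turn about the tool's z in degrees; "jaw": the opening, from 0 (shut) to 1 (fully open). A call has 1 to 5 rows; each row shifts and turns the commanded pose from where the row before left it, along the tool's axes as they then stand; what a row does not reach is not made up. A row lasts 1/10 s, in which the tool goes at most 50 mm and 8.59 degrees, less where a joint would pass 70% of its speed; a pose out of reach is approached as far as the arm can. A call is refused whole if a number of a shift passes 0.05 or a number of a turn 8.59, either way. A call with a gripper value outside its range is refused whole. The fingers move at their own pace and stop on an object; "newtons" is the grip in N (left out, the last holds). Time passes only in rows, so rows that do not move let the fingers close. It gives the time, the measured TCP pose, the force and the opening at its end, in the units of the state.
- state(): the state, without advancing time (a new reading comes with each control period).
- grab_frame(name): name is "scene" or "top" or "wrist"; returns a dict with "frame" (480x640x3 uint8, red, green, blue), "fx", "fy", "cx", "cy" (pixels), "world_from_camera" (4x4, takes a point from camera to world coordinates); the wrist camera has in their place "hand_eye" (4x4, takes a point from camera to tool coordinates, whose origin is the TCP and whose axes are the flange's). Camera axes: x right, y down, z forward; pixel columns grow to the right and rows downward; lengths in m; the calibration is good to about 2 mm. A picture is of the moment at which its call begins: read the wrist's pose just before it. There is no depth.
- sign_off(): hands the job in, once; it reports no verdict.
The state is a dict: "clock": time; "joint_positions": joint angles; "joint_vel": joint speeds; "joint_torque": joint torques, N m; "tool_pos": TCP position; "eef_rot": TCP orientation; "ft_force": force on the tool from outside, world axes, zero at the start; "torque": the same for the moment, N m; "finger_gap": opening from 0.0 (shut) to 1.0 (fully open).
Only numpy, scipy, OpenCV 4.12 (cv2) and the standard library are available. Lean on these libraries where they do the work, as an engineer would, in place of code of your own. Each camera call takes 0.05 s, during which the arm holds its last target.

TASK

Turn the handwheel clockwise by its knob until the ram comes up against its stop, then stand packers from the rack side by side in the gap between the ram and the wooden blank, against the blank, until another will not go in. Close what is left with the wedge, stem up and sloping side to the ram: press it down until it binds, without driving the ram back off its stop, and finish while still gripping the wedge and pressing it down so that the whole stack is held tight. Leave unneeded packers in the rack and the other things on the bench where they are.

Things in the scene. Friction and masses are not known exactly. Their poses are not given: they have to be found in the camera images.
- bed: Clamping bed fixed to the bench: grey plate 100 x 390 mm, its top (the gap's floor) 25 mm above the bench. Origin: on the bench, on the centre line, below the lower edge of the ram's nose when at its stop. y runs along the bed from ram to blank, z up. The wheel's housing (top 97 mm) is at y -180 to -85 mm; a steel stop post (top 60 mm) stands at x +40, y -35 mm.
- ram (a joint): How far the ram is out, in m: 0 is fully back, 0.030 is against its stop (a lug on the ram meets the stop post). It moves along the bed's +y, 9.5 mm per rad of wheel. It stays where it is left and slips back only under more than about 30 N.
- nose_edge (a point): Middle of the lower edge of the ram's steel nose, at the gap's floor. The nose is 45 mm wide and 75 mm high (top 100 mm above the bench); its face leans back from this edge, 1 mm for every 2 mm of height, so that the gap is narrowest at the floor.
- wheel (a joint): Angle of the black handwheel in rad; grows as it is turned clockwise seen from above, which drives the ram out; the ram meets its stop at 3.16. Turning takes about 8 N at the knob.
- wheel_center (a point): Centre of the handwheel's upper face, 112 mm above the bench; the wheel is a level disc 112 mm across, its axis upright.
- knob_grip (a point): Middle of the wheel's upright knob, 22 mm across, that spins freely on its pin, 43 mm from the wheel's axis. The knob reaches from the wheel's face to 43 mm above it; this point is 22 mm above the face.
- work_face (a point): Blank's end face, at the height of the gap's floor, on the bed's centre line; y points into the blank, square to the face, as the bed's y. The blank is a fixed pale wooden cylinder along the bed, 58 mm across, top 84 mm above the bench. Bed y of this point is the gap's width at the floor once the ram is at its stop: 28 to 60 mm, so one or two packers fit.
- rack: Dark wooden rack fixed to the bench, 66 x 208 mm, top 30 mm high; origin under its centre. Four alike slots 36 mm wide and 10 mm deep (floor 20 mm above the bench) in a row along its y at -75, -25, 25, 75 mm; three hold packers and one the wedge, in any order, standing upright.
- packer1_mid (a point): Middle of the block of a pale wooden packer (one of three alike), 35 mm above its underside. Block 45 mm wide (its x), 20 mm thick (its y), 70 mm high (z); on top a pull tab 16 mm (x) by 12 mm (y), 40 mm high, centred, from 35 to 75 mm above this point.
- packer2_mid (a point): Middle of the block of a pale wooden packer (one of three alike), 35 mm above its underside. Block 45 mm wide (its x), 20 mm thick (its y), 70 mm high (z); on top a pull tab 16 mm (x) by 12 mm (y), 40 mm high, centred, from 35 to 75 mm above this point.
- packer3_mid (a point): Middle of the block of a pale wooden packer (one of three alike), 35 mm above its underside. Block 45 mm wide (its x), 20 mm thick (its y), 70 mm high (z); on top a pull tab 16 mm (x) by 12 mm (y), 40 mm high, centred, from 35 to 75 mm above this point.
- wedge_mid (a point): Point 20 mm above the pale wooden wedge's foot, centred. Wedge 45 mm wide (x), 40 high; foot 24 thick: upright face at y +12 mm, sloping face from y -12 at the foot, leaning out to -y 1 mm per 2 of height (as the ram's nose), ending in a ridge 49 high. Stem on top 16 (x) x 18 mm (y), at y -2, 20 to 95 mm above this point. In use its y is the bed's y: upright face to packers, slope to ram.
- bowl: Bystander, to be left alone: small turned wooden bowl, 120 mm across, 50 mm high; origin in its underside or axis.
- wax_jar: Bystander, to be left alone: amber glass jar, 60 mm across, 70 mm high; origin in its underside or axis.
- gouge: Bystander, to be left alone: hand tool lying flat, dark wooden handle, 260 mm long; origin in its underside or axis.
- sanding_block: Bystander, to be left alone: cork sanding block 90 x 60 x 30 mm; origin in its underside or axis.
- puck: Bystander, to be left alone: flat wooden disc, 90 mm across, 30 mm high; origin in its underside or axis.
- spindle: Bystander, to be left alone: small turned wooden spindle standing upright, 52 mm across, 130 mm high; origin in its underside or axis.
Things that resemble listed ones, but are neither listed nor needed, are in the scene too. Leave any blue, purple or turquoise look-alike of the part that bears wedge_mid alone.

How it is judged:
By the outcome, as a careful person would: the job done as asked, in the order asked, and still so for the second after the job is handed in, while the arm keeps its last pose, push and grip.
It also fails if it takes over 72 s, if anything falls off the work surface, if the arm or the gripper's body presses on something with over 40 N, if the wrist force passes 120 N, or if a joint passes its speed limit or range.

## Working session

There is one attempt and no reset: what is moved stays moved. The work goes in short steps, Python scripts to look and compute and a tool call to move; the robot and the scene stay as the last step left them, time stands still between calls to the robot, and variables do not carry over. Pictures are saved under pics/ and viewed, and the job is handed in when it is done.

Besides the shell and the picture viewer there is one more tool, called after ">>>" as name([rows], argument=value, ...), one row to a line, values as JSON. carry_out: Moves the arm, as the interface text tells. Its arguments: {"type":"object","properties":{"plan":{"type":"array"},"newtons":{"type":"number"}},"required":["plan"]}

```bash
ls; mkdir -p pics
python3 - <<'E'
from cell import state, grab_frame
import cv2,json,numpy as np
s=state();print(s)
for n in ("scene","top","wrist"):
    f=grab_frame(n);cv2.imwrite(f"pics/{n}0.png",f["frame"][:,:,::-1])
    print(n,f["fx"],f["fy"],f["cx"],f["cy"]);print(np.round(f.get("world_from_camera",f.get("hand_eye")),4).tolist())
E
```

```text
pics
{'clock': 0.0, 'joint_positions': array([ 1.10332097e+00,  9.18323408e-02,  1.23188791e+00,  1.43081560e-05,
        1.81982780e+00, -5.67214666e-02]), 'joint_vel': array([ 1.21603538e-03,  4.34030281e-04, -1.20781712e-03, -2.39542092e-03,
       -7.60160030e-05,  1.70896635e-03]), 'joint_torque': array([-2.17232693e-03, -4.46466208e+01, -4.06434810e+01,  6.95839967e-02,
        2.97559379e-02, -1.34479328e-04]), 'tool_pos': array([0.23947112, 0.54985312, 0.24652159]), 'eef_rot': array([-3.13964119e+00, -1.24704444e-04,  2.73084215e+00]), 'ft_force': array([ 0.35554507, -0.38844227, -0.67058183]), 'torque': array([ 0.00927342,  0.02030357, -0.06292927]), 'finger_gap': 0.9994222272806796}
scene 441.0318480922592 441.0318480922592 320.60539037440327 235.60114045402725
[[-0.8794, 0.2489, -0.4058, 0.9652], [0.476, 0.4658, -0.7459, 0.7528], [0.0034, -0.8491, -0.5282, 0.6509], [0.0, 0.0, 0.0, 1.0]]
top 458.5773617514267 458.5773617514267 316.8120777066235 237.17289951679342
[[0.0001, -0.9819, 0.1894, 0.3766], [-0.9998, -0.0036, -0.0181, -0.0087], [0.0185, -0.1893, -0.9817, 1.1231], [0.0, 0.0, 0.0, 1.0]]
wrist 340.37860224862555 340.37860224862555 323.793736546652 241.50521731604613
[[-0.0001, -0.9664, -0.2571, 0.0691], [1.0, -0.0002, 0.0004, -0.0006], [-0.0004, -0.2571, 0.9664, -0.1367], [0.0, 0.0, 0.0, 1.0]]
```

View pics/scene0.png

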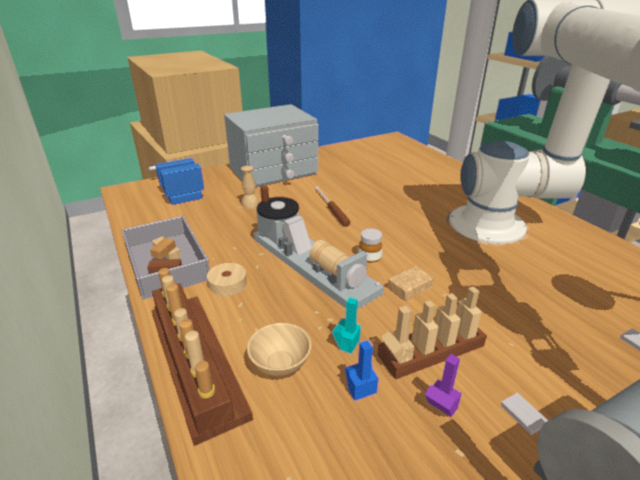

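View pics/top0.png

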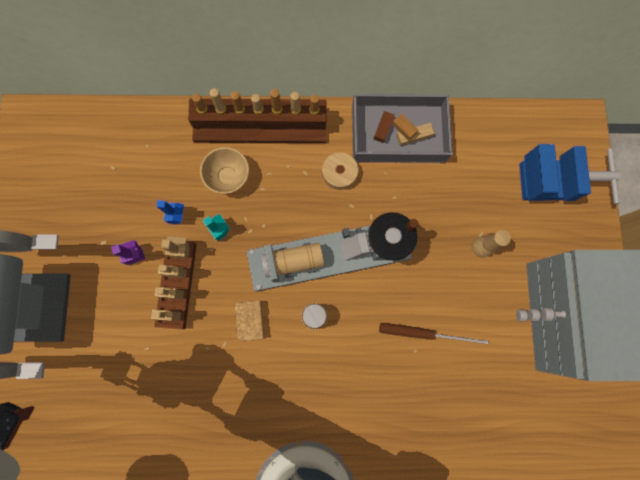

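View pics/wrist0.png

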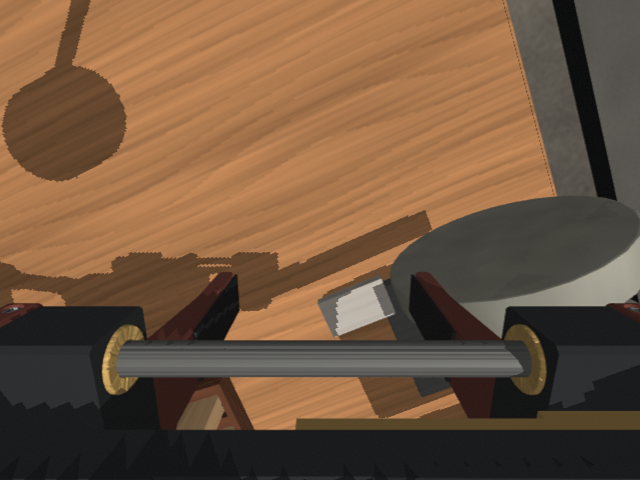

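The scene view shows the rack at about (435,340) with the wedge probably at its left end, and the bed from wheel (278,210) to blank (340,265). The top view shows the wheel at (393,237), blank (298,260) and rack (174,285). I'll enlarge these for measuring.

Run:
```python
import cv2
t=cv2.imread('pics/top0.png');s=cv2.imread('pics/scene0.png')
cv2.imwrite('pics/t_bed.png',cv2.resize(t[200:300,240:440],None,fx=4,fy=4,interpolation=cv2.INTER_CUBIC))
cv2.imwrite('pics/t_rack.png',cv2.resize(t[220:340,140:260],None,fx=5,fy=5,interpolation=cv2.INTER_CUBIC))
cv2.imwrite('pics/s_rack.png',cv2.resize(s[270:390,360:520],None,fx=5,fy=5,interpolation=cv2.INTER_CUBIC))
cv2.imwrite('pics/s_bed.png',cv2.resize(s[180:310,240:400],None,fx=4.6,fy=4.6,interpolation=cv2.INTER_CUBIC))
```

```text
(no output)
```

View pics/t_bed.png

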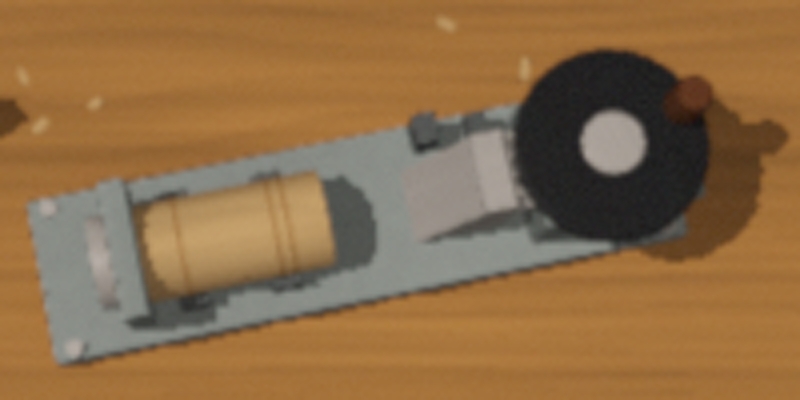

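View pics/t_rack.png

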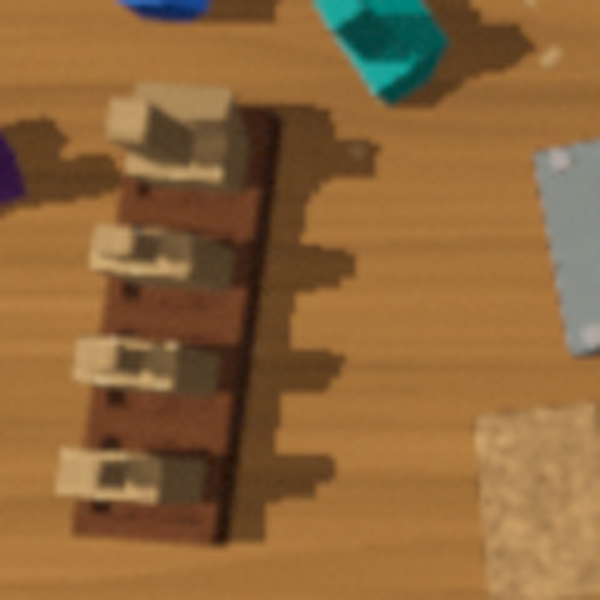

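View pics/s_rack.png

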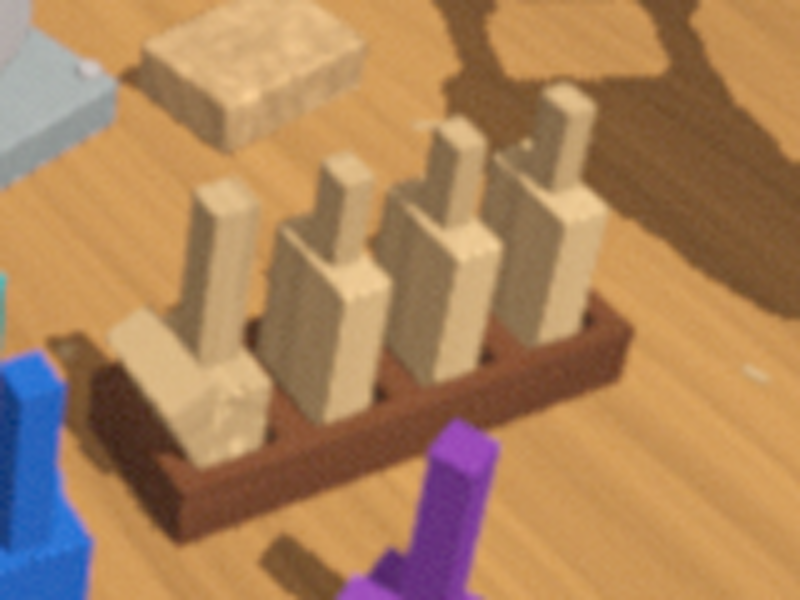

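View pics/s_bed.png

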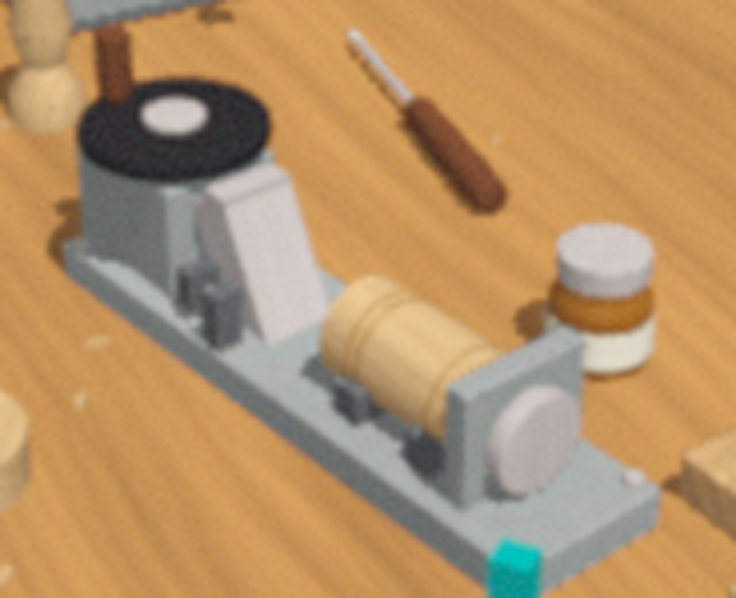

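Top view enlargement: wheel centre at full-image (394,236), knob top (413,223), blank end about (321,257), nose behind it; wedge in the topmost slot (slope toward image-up), packers in the other three. Now measuring.

```bash
cat > h.py <<'E'
from cell import state, grab_frame
import cv2,numpy as np
from scipy.spatial.transform import Rotation as R
CAM={'top':(458.5773617514267,316.8120777066235,237.17289951679342),'scene':(441.0318480922592,320.60539037440327,235.60114045402725),'wrist':(340.37860224862555,323.793736546652,241.50521731604613)}
T={'top':np.array([[0.0001,-0.9819,0.1894,0.3766],[-0.9998,-0.0036,-0.0181,-0.0087],[0.0185,-0.1893,-0.9817,1.1231],[0,0,0,1]]),
'scene':np.array([[-0.8794,0.2489,-0.4058,0.9652],[0.476,0.4658,-0.7459,0.7528],[0.0034,-0.8491,-0.5282,0.6509],[0,0,0,1]])}
HE=np.array([[-0.0001,-0.9664,-0.2571,0.0691],[1.0,-0.0002,0.0004,-0.0006],[-0.0004,-0.2571,0.9664,-0.1367],[0,0,0,1]])
def tool(s=None):
    s=s or state();M=np.eye(4);M[:3,:3]=R.from_euler('xyz',s['eef_rot']).as_matrix();M[:3,3]=s['tool_pos'];return M
def ray(cam,uv,M=None):
    f,cx,cy=CAM[cam];M=T[cam] if M is None else M
    uv=np.atleast_2d(np.float64(uv));d=np.c_[(uv[:,0]-cx)/f,(uv[:,1]-cy)/f,np.ones(len(uv))]
    return M[:3,3],d@M[:3,:3].T
def onz(cam,uv,z,M=None):
    o,d=ray(cam,uv,M);return o+d*((z-o[2])/d[:,2])[:,None]
def proj(cam,P,M=None):
    f,cx,cy=CAM[cam];M=T[cam] if M is None else M
    q=(np.atleast_2d(P)-M[:3,3])@M[:3,:3];return np.c_[q[:,0]/q[:,2]*f+cx,q[:,1]/q[:,2]*f+cy]
def local(P,yaw_only=False):
    "world target TCP -> shift in tool axes"
    M=tool();return M[:3,:3].T@(np.array(P)-M[:3,3])
def snap(name,fn,save=True):
    M=tool()
    f=grab_frame(name);im=f['frame'][:,:,::-1].copy();cv2.imwrite('pics/'+fn,im)
    return im,(M@HE if name=='wrist' else None)
E
python3 - <<'E'
from h import *
from scipy.optimize import least_squares
t=cv2.imread('pics/top0.png')
# wheel
m=(t.max(2)<60).astype(np.uint8);m[:200]=0;m[280:]=0;m[:,:360]=0;m[:,440:]=0
c=max(cv2.findContours(m,0,1)[0],key=cv2.contourArea)[:,0]
P=onz('top',c,.112)[:,:2]
r=least_squares(lambda v:np.hypot(*(P-v[:2]).T)-v[2],[*P.mean(0),.056],loss='soft_l1',f_scale=.002);print('wheel',r.x)
off=lambda u,v,x0,y0,k:(x0+(np.array(u)+.5)/k-.5,y0+(np.array(v)+.5)/k-.5)
b=lambda u,v:[240+u/4,200+v/4]
print('hub',onz('top',b(613,142),.112))
print('knobtop',onz('top',b(692,94),.155))
cor=[b(28,204),b(60,365),b(686,240)]
print('bed corners',onz('top',cor,.025))
print('blank end top',onz('top',[b(320,172),b(335,265),b(328,218)],.055))
print('nose lower edge',onz('top',[b(404,172),b(424,240)],.025))
print('nose top front edge',onz('top',[b(470,140),b(488,208)],.1))
q=lambda u,v:[140+u/5,220+v/5]
print('rack right corners',onz('top',[q(280,112),q(225,543),q(72,537)],.03))
tab=[q(115,242),q(96,360),q(78,472)]
print('tab tops',onz('top',tab,.13))
print('stem top',onz('top',q(128,120),.135))
E
```

```text
wheel [ 0.57430418 -0.19743572  0.05344961]
hub [[ 0.57614577 -0.19970533  0.112     ]]
knobtop [[ 0.59438042 -0.23544904  0.155     ]]
bed corners [[ 0.55378475  0.13989498  0.025     ]
 [ 0.45689398  0.11811615  0.025     ]
 [ 0.5329156  -0.25863826  0.025     ]]
blank end top [[ 0.56864954 -0.03594166  0.055     ]
 [ 0.51329943 -0.04466929  0.055     ]
 [ 0.54114087 -0.0406215   0.055     ]]
nose lower edge [[ 0.57421894 -0.08786979  0.025     ]
 [ 0.53248251 -0.09956482  0.025     ]]
nose top front edge [[ 0.57936967 -0.12028372  0.1       ]
 [ 0.54019497 -0.12982875  0.1       ]]
rack right corners [[0.57358992 0.26244471 0.03      ]
 [0.36978248 0.27777219 0.03      ]
 [0.37251908 0.34868846 0.03      ]]
tab tops [[0.4981614  0.30586162 0.13      ]
 [0.4473179  0.31074045 0.13      ]
 [0.39997213 0.31526934 0.13      ]]
stem top [[0.55090466 0.30203017 0.135     ]]
```

```bash
cat >> h.py <<'E'
def plan(pts,step=.045,turn=8.5,M=None):
    "pts: list of (x,y,z TCP, yawdeg or None). prints rows"
    M=tool() if M is None else M;p=M[:3,3].copy();yaw=np.degrees(np.arctan2(M[1,0],M[0,0]));k=0
    for x,y,z,w in pts:
        w=yaw if w is None else w
        dy=(w-yaw+180)%360-180;d=np.array([x,y,z])-p
        n=max(1,int(np.ceil(max(np.linalg.norm(d)/step,abs(dy)/turn-1e-6))))
        for i in range(n):
            a=np.radians(yaw);tx=np.array([np.cos(a),np.sin(a),0]);ty=np.array([np.sin(a),-np.cos(a),0])
            l=[d@tx/n,d@ty/n,-d[2]/n]
            print(k//5,[round(float(v),4) for v in l],round(-dy/n,2));k+=1
            yaw+=dy/n
        p=np.array([x,y,z])
E
python3 - <<'E'
from h import *
plan([(.594,-.235,.25,101.4)])
E
```

```text
0 [-0.0319, -0.0289, -0.0002] 2.75
0 [-0.0333, -0.0273, -0.0002] 2.75
0 [-0.0345, -0.0257, -0.0002] 2.75
0 [-0.0357, -0.024, -0.0002] 2.75
0 [-0.0369, -0.0223, -0.0002] 2.75
1 [-0.0379, -0.0205, -0.0002] 2.75
1 [-0.0388, -0.0186, -0.0002] 2.75
1 [-0.0397, -0.0167, -0.0002] 2.75
1 [-0.0404, -0.0148, -0.0002] 2.75
1 [-0.0411, -0.0129, -0.0002] 2.75
2 [-0.0417, -0.0109, -0.0002] 2.75
2 [-0.0421, -0.0089, -0.0002] 2.75
2 [-0.0425, -0.0068, -0.0002] 2.75
2 [-0.0428, -0.0048, -0.0002] 2.75
2 [-0.043, -0.0027, -0.0002] 2.75
3 [-0.0431, -0.0006, -0.0002] 2.75
3 [-0.043, 0.0014, -0.0002] 2.75
3 [-0.0429, 0.0035, -0.0002] 2.75
3 [-0.0427, 0.0055, -0.0002] 2.75
3 [-0.0424, 0.0076, -0.0002] 2.75
```

>>> carry_out([
  {"linear": [-0.032,-0.029,0],"roll": 2.75,"jaw": 1},
  {"linear": [-0.033,-0.027,0],"roll": 2.75,"jaw": 1},
  {"linear": [-0.0345,-0.0257,0],"roll": 2.75,"jaw": 1},
  {"linear": [-0.036,-0.024,0],"roll": 2.75,"jaw": 1},
  {"linear": [-0.037,-0.022,0],"roll": 2.75,"jaw": 1},
])

```text
clock: 0.65
tool_pos: [0.3289, 0.3526, 0.2473]
eef_rot: [-3.141, 0.0, 2.489]
ft_force: [-0.4, -0.1, -0.3]
finger_gap: 0.998
```

>>> carry_out([
  {"linear": [-0.038,-0.0205,0],"roll": 2.75,"jaw": 1},
  {"linear": [-0.039,-0.0185,0],"roll": 2.75,"jaw": 1},
  {"linear": [-0.04,-0.0165,0],"roll": 2.75,"jaw": 1},
  {"linear": [-0.0405,-0.015,0],"roll": 2.75,"jaw": 1},
  {"linear": [-0.041,-0.013,0],"roll": 2.75,"jaw": 1},
])

```text
clock: 1.15
tool_pos: [0.4181, 0.156, 0.2475]
eef_rot: [3.141, 0.0, 2.249]
ft_force: [0.7, 0.2, 0.6]
finger_gap: 0.998
```

>>> carry_out([
  {"linear": [-0.042,-0.011,0],"roll": 2.75,"jaw": 1},
  {"linear": [-0.042,-0.009,0],"roll": 2.75,"jaw": 1},
  {"linear": [-0.0425,-0.007,0],"roll": 2.75,"jaw": 1},
  {"linear": [-0.043,-0.005,0],"roll": 2.75,"jaw": 1},
  {"linear": [-0.043,-0.003,0],"roll": 2.75,"jaw": 1},
])

```text
clock: 1.65
tool_pos: [0.5063, -0.0411, 0.2474]
eef_rot: [-3.142, -0.0, 2.009]
ft_force: [-0.1, 0.1, 0.0]
finger_gap: 1.002
```

>>> carry_out([
  {"linear": [-0.043,-0.001,0],"roll": 2.75,"jaw": 1},
  {"linear": [-0.043,0.0015,0],"roll": 2.75,"jaw": 1},
  {"linear": [-0.043,0.0035,0],"roll": 2.75,"jaw": 1},
  {"linear": [-0.0425,0.0055,0],"roll": 2.75,"jaw": 1},
  {"linear": [-0.0425,0.0075,0],"roll": 2.75,"jaw": 1},
])

```text
clock: 2.15
tool_pos: [0.5948, -0.2372, 0.2471]
eef_rot: [-3.141, -0.0, 1.769]
ft_force: [0.3, 0.4, 0.4]
finger_gap: 1.0
```

Run:
```python
from h import *
im,M=snap('wrist','w1.png');np.save('w1.npy',M)
s=state();print(s['tool_pos'],s['eef_rot'])
print(proj('wrist',[[.5943,-.2354,.155],[.594,-.235,.134],[.575,-.199,.112]],M))
```

```text
[ 0.59561779 -0.24282828  0.24390617] [-3.13799751e+00  8.80822390e-04  1.76187007e+00]
[[324.45612148 250.34749112]
 [324.12142317 241.99013232]
 [309.53538746 187.26828956]]
```

View pics/w1.png

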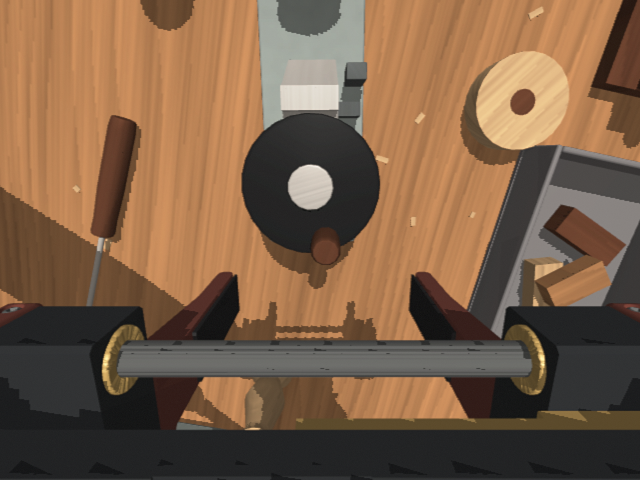

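The wrist view confirms it: knob top at (326,250) against a predicted (324,250), hub at (310,187) as predicted.

Run:
```python
from h import *
s=state();print(s['clock'],s['tool_pos'],s['eef_rot'])
M=np.load('w1.npy');print(onz('wrist',[326,251],.155,M),onz('wrist',[310.5,187],.112,M))
plan([(.594,-.236,.146,None)])
```

```text
2.2 [ 0.59561779 -0.24282828  0.24390617] [-3.13799751e+00  8.80822390e-04  1.76187007e+00]
[[ 0.59546399 -0.23565263  0.155     ]] [[ 0.57572114 -0.19864006  0.112     ]]
0 [0.0023, -0.0001, 0.0326] -0.0
0 [0.0023, -0.0001, 0.0326] -0.0
0 [0.0023, -0.0001, 0.0326] -0.0
```

>>> carry_out([
  {"linear": [0.0,0,0.035],"roll": 0,"jaw": 1},
  {"linear": [0,0,0.035],"roll": 0,"jaw": 1},
  {"linear": [0,0,0.03],"roll": 0,"jaw": 1},
  {"linear": [0,0,0],"roll": 0,"jaw": 1},
])

```text
clock: 2.6
tool_pos: [0.5919, -0.2343, 0.1411]
eef_rot: [-3.133, -0.006, 1.771]
ft_force: [-0.7, 0.8, -0.2]
finger_gap: 0.999
```

>>> carry_out([
  {"linear": [0,0,0],"roll": 0,"jaw": 0},
  {"linear": [0,0,0],"roll": 0,"jaw": 0},
  {"linear": [0,0,0],"roll": 0,"jaw": 0},
  {"linear": [0,0,0],"roll": 0,"jaw": 0},
], newtons=25)

```text
clock: 3.0
tool_pos: [0.595, -0.2358, 0.1497]
eef_rot: [3.139, 0.002, 1.771]
ft_force: [-0.3, -0.1, 0.5]
finger_gap: 0.672
```

>>> carry_out([
  {"linear": [0,0,0],"roll": 0,"jaw": 0},
  {"linear": [0,0,0],"roll": 0,"jaw": 0},
  {"linear": [0,0,0],"roll": 0,"jaw": 0},
  {"linear": [0,0,0],"roll": 0,"jaw": 0},
  {"linear": [0,0,0],"roll": 0,"jaw": 0},
])

```text
clock: 3.5
tool_pos: [0.595, -0.2354, 0.1476]
eef_rot: [3.14, 0.0, 1.771]
ft_force: [1.2, -1.1, 0.2]
finger_gap: 0.243
```

Run:
```python
from h import *
s=state();print(s['clock'],s['tool_pos'],s['eef_rot'],s['finger_gap'],s['ft_force'])
```

```text
3.5 [ 0.59499125 -0.23538965  0.14760213] [3.14009471e+00 2.13166796e-04 1.77112170e+00] 0.24321037874029436 [ 1.1539292  -1.12928079  0.19197496]
```

Run:
```python
import numpy as np
f=np.radians(163.5+10*np.arange(20));p=.043*np.c_[np.cos(f),np.sin(f)]
print(np.round(np.diff(p,axis=0),4).tolist())
```

```text
[[-0.0015, -0.0073], [-0.0002, -0.0075], [0.0011, -0.0074], [0.0024, -0.0071], [0.0036, -0.0066], [0.0047, -0.0059], [0.0056, -0.005], [0.0064, -0.0039], [0.007, -0.0027], [0.0073, -0.0015], [0.0075, -0.0002], [0.0074, 0.0011], [0.0071, 0.0024], [0.0066, 0.0036], [0.0059, 0.0047], [0.005, 0.0056], [0.0039, 0.0064], [0.0027, 0.007], [0.0015, 0.0073]]
```

>>> carry_out([
  {"linear": [-0.0015,-0.0073,0],"roll": 0,"jaw": 0},
  {"linear": [0,-0.0075,0],"roll": 0,"jaw": 0},
  {"linear": [0.001,-0.0075,0],"roll": 0,"jaw": 0},
  {"linear": [0.0025,-0.007,0],"roll": 0,"jaw": 0},
])

```text
clock: 3.9
tool_pos: [0.5668, -0.2392, 0.1476]
eef_rot: [3.137, 0.001, 1.772]
ft_force: [9.5, 0.5, -2.4]
finger_gap: 0.242
```

Run:
```python
from h import *
s=state();print(s['clock'],s['tool_pos'],s['eef_rot'],s['finger_gap'],s['ft_force'])
p=s['tool_pos'][:2]-[.575,-.198];print(np.hypot(*p),np.degrees(np.arctan2(p[1],p[0])))
```

```text
3.9 [ 0.5668207  -0.23922089  0.1476176 ] [3.13721889e+00 1.04933957e-03 1.77165624e+00] 0.24185425719970666 [ 9.49097734  0.48727481 -2.35626748]
0.042024544972993745 -101.2231956930482
```

>>> carry_out([
  {"linear": [0.0036,-0.0066,0],"roll": 0,"jaw": 0},
  {"linear": [0.0047,-0.0059,0],"roll": 0,"jaw": 0},
  {"linear": [0.0056,-0.005,0],"roll": 0,"jaw": 0},
  {"linear": [0.0064,-0.0039,0],"roll": 0,"jaw": 0},
  {"linear": [0.007,-0.0027,0],"roll": 0,"jaw": 0},
])

```text
clock: 4.4
tool_pos: [0.5378, -0.2181, 0.1476]
eef_rot: [3.137, 0.003, 1.771]
ft_force: [11.4, -4.5, -3.8]
finger_gap: 0.241
```

>>> carry_out([
  {"linear": [0.0073,-0.0015,0],"roll": 0,"jaw": 0},
  {"linear": [0.0075,0,0],"roll": 0,"jaw": 0},
  {"linear": [0.0074,0.001,0],"roll": 0,"jaw": 0},
  {"linear": [0.007,0.0024,0],"roll": 0,"jaw": 0},
])

```text
clock: 4.8
tool_pos: [0.5322, -0.1977, 0.1478]
eef_rot: [-3.14, 0.019, 1.764]
ft_force: [-1.1, -33.6, -6.5]
finger_gap: 0.244
```

```bash
cat > st.py <<'E'
from h import *
s=state();print(s['clock'],s['tool_pos'],s['eef_rot'],s['finger_gap'],s['ft_force'])
p=s['tool_pos'][:2]-[.575,-.198];print(np.hypot(*p),np.degrees(np.arctan2(p[1],p[0])))
E
python3 st.py
```

```text
4.8 [ 0.53217696 -0.19772022  0.14780634] [-3.13988339  0.0192645   1.76378265] 0.2442150464053013 [ -1.11421327 -33.56539621  -6.54085841]
0.04282395363957139 179.6256695617894
```

Run:
```python
from h import *
im,_=snap('top','t2.png');im2,_=snap('scene','s2.png')
cv2.imwrite('pics/t2z.png',cv2.resize(im[200:300,240:440],None,fx=4,fy=4,interpolation=cv2.INTER_CUBIC))
cv2.imwrite('pics/s2z.png',cv2.resize(im2[180:310,240:400],None,fx=4.6,fy=4.6,interpolation=cv2.INTER_CUBIC))
s=state();print(s['tool_pos'],s['ft_force'])
```

```text
[ 0.53189083 -0.19669052  0.14781882] [  1.59010629 -29.72201654  -5.93680107]
```

View pics/s2z.png

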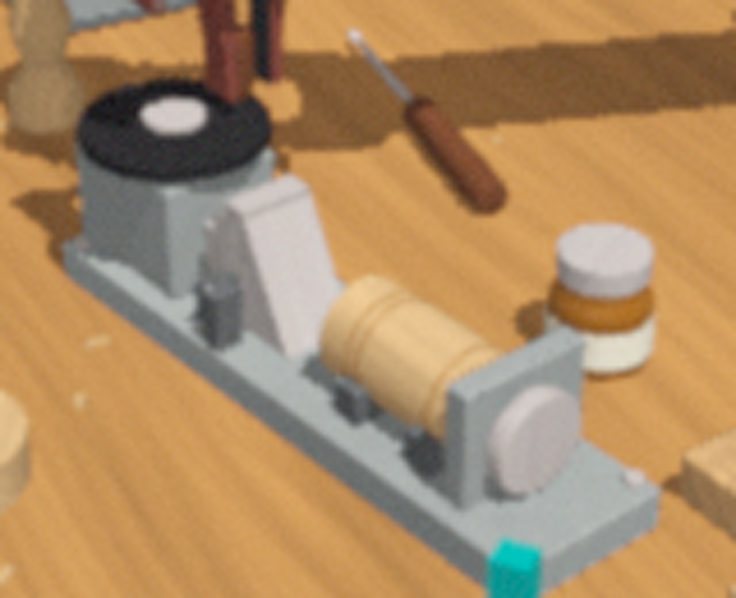

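View pics/t2z.png

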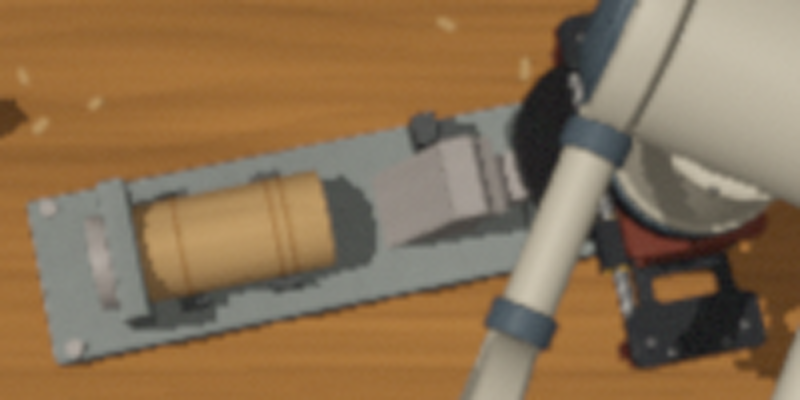

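Scene view: the lug now sits against the post at (220,310 zoomed), and the force rose to 33 N with the knob blocked, so the ram is at its stop. Releasing.

>>> carry_out([
  {"linear": [-0.004,0,0],"roll": 0,"jaw": 0.6},
  {"linear": [0,0,0],"roll": 0,"jaw": 0.6},
  {"linear": [0,0,0],"roll": 0,"jaw": 0.6},
  {"linear": [0,0,-0.01],"roll": 0,"jaw": 0.6},
  {"linear": [0,0,-0.03],"roll": 0,"jaw": 1},
])

```text
clock: 5.4
tool_pos: [0.5319, -0.1912, 0.1851]
eef_rot: [-3.136, -0.004, 1.772]
ft_force: [0.6, -0.3, -0.1]
finger_gap: 0.648
```

```bash
python3 - <<'E'
from h import *
b=lambda u,v:[240+u/4,200+v/4]
n=onz('top',[b(373,172),b(394,247)],.025)[:,:2]
f=onz('top',[b(320,172),b(335,265)],.055)[:,:2]
post=onz('top',b(423,128),.06)[0,:2]
ex=np.array([np.cos(np.radians(11.4)),np.sin(np.radians(11.4))]);ey=np.array([-ex[1],ex[0]])
for q in (n[0],n[1],n.mean(0),f.mean(0),post,[.575,-.1985],*onz('top',[b(28,204),b(60,365),b(686,240)],.025)[:,:2]): print(q,np.array(q)@ex,np.array(q)@ey)
d=n[1]-n[0];print('nose angle',np.degrees(np.arctan2(d[1],d[0]))+180,np.linalg.norm(d))
E
python3 st.py
```

```text
[ 0.57415423 -0.06897795] 0.5491928395401857 -0.18110289259019977
[ 0.52816731 -0.08136669] 0.5016644672844323 -0.18415757083875417
[ 0.55116077 -0.07517232] 0.525428653412309 -0.18263023171447698
[ 0.54097448 -0.04030548] 0.5223350176992013 -0.14643787269321534
[ 0.59443882 -0.0968759 ] 0.5635630130563062 -0.2124598451420268
[0.575, -0.1985] 0.5244209433422334 -0.30823679888040934
[0.55378475 0.13989498] 0.5705104961328488 0.02767539151175599
[0.45689398 0.11811615] 0.4712265212936911 0.025477408951250547
[ 0.5329156  -0.25863826] 0.47128005238676396 -0.3588703097973358
nose angle 15.077377797130112 0.04762643413571557
5.4 [ 0.53185022 -0.19121776  0.18508766] [-3.13643354 -0.00385784  1.77165455] 0.647794791844374 [ 0.58540628 -0.26759079 -0.12859953]
0.04367953709614921 171.0673839806552
```

>>> carry_out([
  {"linear": [0.03,0.02,-0.03],"roll": 0,"jaw": 1},
  {"linear": [0.03,0.02,-0.03],"roll": 0,"jaw": 1},
  {"linear": [0,0,0],"roll": 0,"jaw": 1},
  {"linear": [0,0,0],"roll": 0,"jaw": 1},
  {"linear": [0,0,0],"roll": 0,"jaw": 1},
])

```text
clock: 5.9
tool_pos: [0.5598, -0.1258, 0.2465]
eef_rot: [-3.14, -0.0, 1.771]
ft_force: [-0.5, 0.3, -1.2]
finger_gap: 1.0
```

```bash
python3 st.py
python3 - <<'E'
from h import *
im,M=snap('wrist','w3.png');np.save('w3.npy',M)
cv2.imwrite('pics/w3z.png',cv2.resize(im[20:260,200:440],(780,600),interpolation=cv2.INTER_CUBIC))
cv2.imwrite('pics/w3y.png',cv2.resize(im[20:140,240:400],None,fx=5,fy=5,interpolation=cv2.INTER_CUBIC))
E
python3 st.py
```

```text
5.9 [ 0.55984881 -0.12583335  0.2465225 ] [-3.13976038e+00 -4.78511530e-04  1.77085358e+00] 1.000100071435567 [-0.48865356  0.31352278 -1.17838672]
0.07373997830104309 101.85688600449059
5.95 [ 0.55967713 -0.12610712  0.24611689] [-3.13917634e+00 -8.56887585e-04  1.77021161e+00] 1.001249368182569 [0.47345532 1.00651291 0.49886689]
0.07350765983042075 102.03169312613575
```

View pics/w3.png

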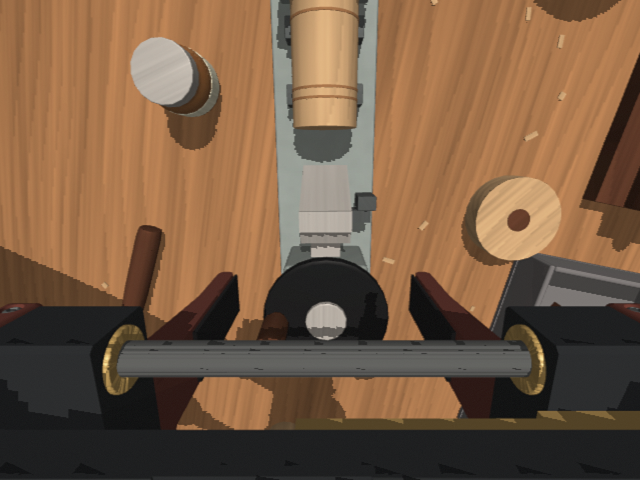

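View pics/w3y.png

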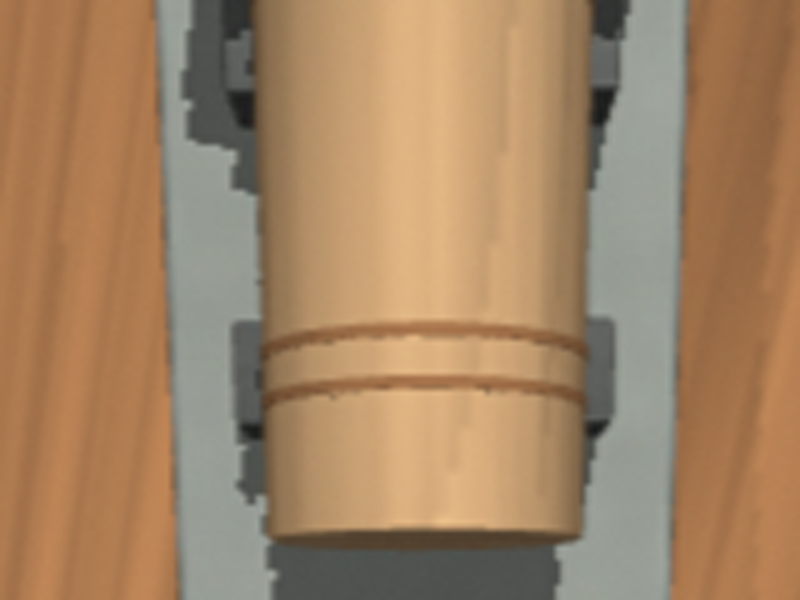

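Run:
```python
from h import *
im=cv2.imread('pics/w3.png')
for c in (305,325,345): print(c,[tuple(int(v) for v in im[r,c]) for r in range(124,172,2)])
for r in (145,180): print(r,[(c,int(im[r,c].sum())) for c in list(range(270,310,2))+list(range(340,385,2))])
```

```text
305 [(107, 148, 185), (66, 92, 115), (49, 67, 84), (79, 83, 80), (79, 83, 80), (79, 84, 80), (79, 83, 80), (78, 83, 78), (78, 83, 80), (79, 84, 80), (78, 83, 80), (80, 83, 80), (81, 85, 81), (81, 85, 81), (80, 84, 80), (80, 84, 81), (81, 84, 81), (87, 92, 88), (152, 161, 155), (151, 160, 153), (152, 160, 155), (155, 165, 173), (155, 164, 172), (155, 165, 173)]
325 [(123, 170, 214), (52, 73, 91), (46, 65, 82), (75, 80, 79), (78, 83, 79), (79, 83, 80), (78, 82, 79), (78, 82, 79), (77, 82, 78), (78, 81, 78), (78, 81, 79), (79, 82, 79), (77, 82, 78), (77, 82, 79), (77, 82, 79), (79, 82, 80), (78, 83, 80), (78, 83, 80), (86, 91, 88), (152, 160, 154), (150, 158, 154), (151, 160, 168), (151, 160, 167), (151, 160, 167)]
345 [(109, 151, 190), (61, 85, 106), (48, 66, 83), (79, 82, 79), (78, 83, 79), (79, 83, 80), (79, 82, 79), (78, 83, 81), (79, 84, 80), (77, 82, 79), (78, 83, 80), (78, 82, 79), (79, 82, 79), (78, 82, 79), (74, 79, 76), (145, 153, 147), (150, 157, 152), (150, 160, 153), (151, 159, 154), (152, 160, 154), (152, 159, 154), (150, 160, 167), (150, 159, 166), (149, 158, 166)]
145 [(
[... 335 characters left out ...]
(356, 460), (358, 462), (360, 464), (362, 462), (364, 460), (366, 454), (368, 455), (370, 454), (372, 431), (374, 374), (376, 384), (378, 373), (380, 364), (382, 385), (384, 386)]
180 [(270, 386), (272, 390), (274, 383), (276, 380), (278, 417), (280, 472), (282, 471), (284, 471), (286, 472), (288, 470), (290, 466), (292, 467), (294, 469), (296, 469), (298, 468), (300, 465), (302, 470), (304, 483), (306, 486), (308, 481), (340, 467), (342, 468), (344, 464), (346, 469), (348, 471), (350, 457), (352, 461), (354, 462), (356, 465), (358, 468), (360, 467), (362, 470), (364, 468), (366, 469), (368, 466), (370, 463), (372, 381), (374, 387), (376, 392), (378, 394), (380, 384), (382, 375), (384, 360)]
```

Run:
```python
from h import *
im=cv2.imread('pics/w3.png')
g=im.astype(int)
for c in (312,325,338): print([(r,int(g[r,c,2]-g[r,c,1])) for r in range(160,170)],[(r,int(g[r,c,2])) for r in range(122,132)])
M=np.load('w3.npy')
ex=np.array([np.cos(np.radians(11.4)),np.sin(np.radians(11.4))]);ey=np.array([-ex[1],ex[0]])
def pr(n,uv,z):
    P=onz('wrist',uv,z,M)[0,:2];print(n,P,'bx',P@ex,'by',P@ey)
pr('blank top',[325,124.8],.084);pr('blank bottom',[325,129.3],.027)
pr('nose',[325,165.0],.025)
pr('bed L',[277,145],.025);pr('bed R',[372.5,145],.025);pr('bed L2',[278,180],.025);pr('bed R2',[371.3,180],.025)
pr('hub',[325.5,321],.112)
a=onz('wrist',[[273,30],[277,145]],.025,M);d=(a[0]-a[1]);print(np.degrees(np.arctan2(d[1],d[0])))
a=onz('wrist',[[377,30],[372.5,145]],.025,M);d=(a[0]-a[1]);print(np.degrees(np.arctan2(d[1],d[0])))
for n,p in (('noseL',[302,165.]),('noseR',[350,165.])): pr(n,p,.025)
```

```text
[(160, -4), (161, -5), (162, -5), (163, -5), (164, -5), (165, 4), (166, 7), (167, 8), (168, 8), (169, 7)] [(122, 201), (123, 199), (124, 201), (125, 186), (126, 96), (127, 82), (128, 83), (129, 83), (130, 79), (131, 78)]
[(160, -3), (161, -5), (162, -6), (163, -6), (164, -4), (165, 6), (166, 8), (167, 7), (168, 7), (169, 6)] [(122, 213), (123, 213), (124, 214), (125, 167), (126, 91), (127, 82), (128, 82), (129, 83), (130, 79), (131, 79)]
[(160, -6), (161, -4), (162, -6), (163, -5), (164, -4), (165, 8), (166, 9), (167, 9), (168, 8), (169, 9)] [(122, 212), (123, 213), (124, 215), (125, 197), (126, 99), (127, 79), (128, 84), (129, 81), (130, 79), (131, 79)]
blank top [ 0.54215019 -0.03733724] bx 0.5240742274163167 by -0.14376058532430408
blank bottom [ 0.54230528 -0.03751873] bx 0.5241903804588843 by -0.14396914903922842
nose [ 0.54925    -0.07160413] bx 0.5242608622570926 by -0.1787547632054462
bed L [ 0.49765208 -0.06188149] bx 0.47560266239183124 by -0.15902523197869445
bed R [ 0.59244133 -0.04267328] bx 0.5723184751100003 by -0.15893176259400957
bed L2 [ 0.50441313 -0.09622508] bx 0.47544205527624567 by -0.19402762503444157
bed R2 [ 0.59942879 -0.07695714] bx 0.5723916176578403 by -0.1939203651669981
hub [ 0.57555526 -0.1994728 ] bx 0.524772965544428 by -0.3093001566460537
101.50701386882302
101.2313540109383
noseL [ 0.5260833  -0.07630057] bx 0.5006229253311053 by -0.17877947669701152
noseR [ 0.57442624 -0.06650032] bx 0.5499492054541165 by -0.17872790601165153
```

The wrist view gives nose edge row 165 and blank end rows 125–129, so the gap is 35 mm at the floor with the bed at 11.4°. One packer fits, leaving about 15 mm, and the wedge should bind with its foot about 18 mm above the floor. Now to the rack.

Run:
```python
from h import *
plan([(.50,.30,.26,174.5)])
```

```text
0 [0.0429, 0.0026, -0.0014] -7.31
0 [0.0423, 0.008, -0.0014] -7.31
0 [0.0409, 0.0133, -0.0014] -7.31
0 [0.0389, 0.0184, -0.0014] -7.31
0 [0.0362, 0.0232, -0.0014] -7.31
1 [0.033, 0.0277, -0.0014] -7.31
1 [0.0292, 0.0316, -0.0014] -7.31
1 [0.0249, 0.0351, -0.0014] -7.31
1 [0.0203, 0.038, -0.0014] -7.31
1 [0.0153, 0.0402, -0.0014] -7.31
```

>>> carry_out([
  {"linear": [0.043,0.0026,-0.0015],"roll": -7.3,"jaw": 1},
  {"linear": [0.0423,0.008,-0.0015],"roll": -7.3,"jaw": 1},
  {"linear": [0.041,0.0133,-0.0015],"roll": -7.3,"jaw": 1},
  {"linear": [0.039,0.0184,-0.0015],"roll": -7.3,"jaw": 1},
  {"linear": [0.0362,0.0232,-0.0015],"roll": -7.3,"jaw": 1},
])

```text
clock: 6.45
tool_pos: [0.5293, 0.0881, 0.2538]
eef_rot: [-3.14, -0.001, 2.411]
ft_force: [1.7, -0.4, -0.3]
finger_gap: 0.999
```

>>> carry_out([
  {"linear": [0.033,0.0277,-0.0015],"roll": -7.3,"jaw": 1},
  {"linear": [0.0292,0.0316,-0.0015],"roll": -7.3,"jaw": 1},
  {"linear": [0.025,0.035,-0.0015],"roll": -7.3,"jaw": 1},
  {"linear": [0.0203,0.038,-0.0015],"roll": -7.3,"jaw": 1},
  {"linear": [0.0153,0.0402,-0.0015],"roll": -7.3,"jaw": 1},
])

```text
clock: 6.95
tool_pos: [0.4998, 0.3013, 0.2612]
eef_rot: [-3.14, -0.002, 3.049]
ft_force: [0.6, -0.8, -0.4]
finger_gap: 1.002
```

>>> carry_out([
  {"linear": [0,0,0],"roll": 0,"jaw": 1},
  {"linear": [0,0,0],"roll": 0,"jaw": 1},
  {"linear": [0,0,0],"roll": 0,"jaw": 1},
])

```text
clock: 7.25
tool_pos: [0.5006, 0.2992, 0.2619]
eef_rot: [-3.14, -0.001, 3.042]
ft_force: [0.1, 0.2, -0.2]
finger_gap: 1.002
```

```bash
python3 st.py
python3 - <<'E'
from h import *
im,M=snap('wrist','w4.png');np.save('w4.npy',M)
E
python3 st.py
```

```text
7.25 [0.50060101 0.29921664 0.26186355] [-3.14031399e+00 -8.83213224e-04  3.04206264e+00] 1.0016380475844935 [ 0.1411522   0.19376281 -0.15381773]
0.5027520261761617 98.51008354491641
7.3 [0.50069823 0.29906134 0.2621272 ] [-3.14067778e+00 -5.71952671e-04  3.04181639e+00] 1.0021945293080476 [ 0.0204418  -0.56871438 -0.26003877]
0.502584048061118 98.50174311158815
```

View pics/w4.png

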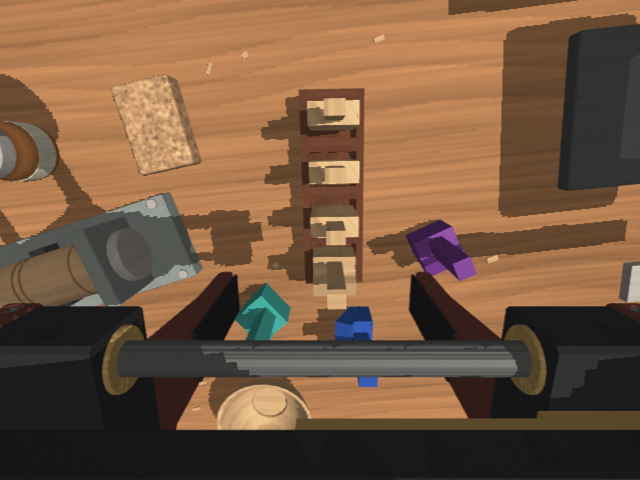

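The wrist view shows the three packers at rows 110, 172 and 225 (column 333) and the wedge at row 275, slope away from the packers (image-down). Zooming.

Run:
```python
import cv2
im=cv2.imread('pics/w4.png')
cv2.imwrite('pics/w4z.png',cv2.resize(im[80:320,280:390],None,fx=2.5*2,fy=2.5,interpolation=cv2.INTER_CUBIC) if 0 else cv2.resize(im[80:320,260:400],None,fx=2.5,fy=2.5,interpolation=cv2.INTER_CUBIC))
cv2.imwrite('pics/w4y.png',cv2.resize(im[85:205,280:400],None,fx=5,fy=5,interpolation=cv2.INTER_CUBIC))
cv2.imwrite('pics/w4x.png',cv2.resize(im[200:320,280:400],None,fx=5,fy=5,interpolation=cv2.INTER_CUBIC))
```

```text
(no output)
```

View pics/w4y.png

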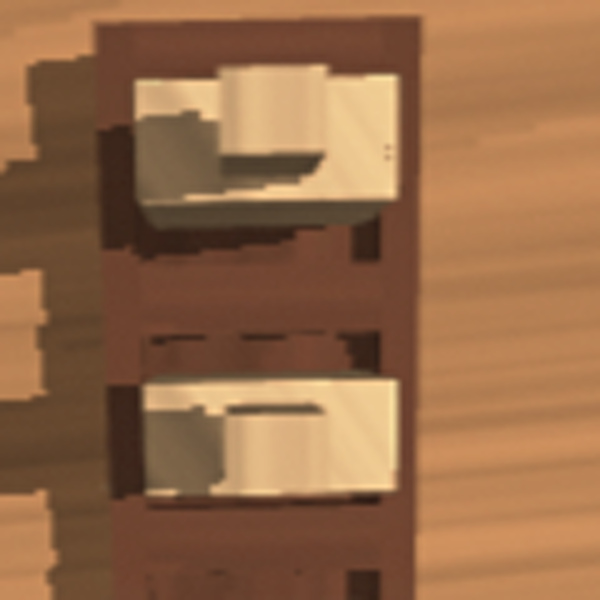

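View pics/w4x.png

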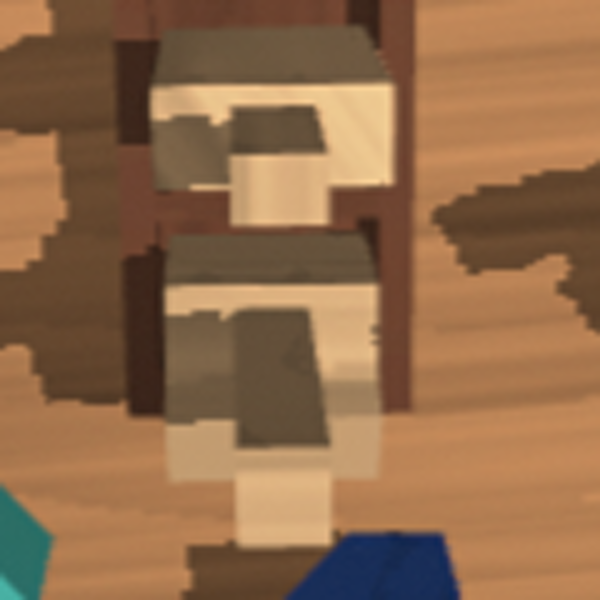

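Run:
```python
from h import *
M=np.load('w4.npy')
y=lambda u,v:[280+u/5-.4,85+v/5-.4]
x=lambda u,v:[280+u/5-.4,200+v/5-.4]
def rect(n,uv,z):
    P=onz('wrist',uv,z,M)[:,:2]
    a=P[1]-P[0];b=P[2]-P[1];print(n,'c',P.mean(0).round(4),'w',np.linalg.norm(a).round(4),'t',np.linalg.norm(b).round(4),'ang',np.degrees(np.arctan2(a[1],a[0])).round(1),(np.degrees(np.arctan2(b[1],b[0]))).round(1))
rect('P3 block',[y(133,80),y(398,75),y(402,199),y(135,204)],.09)
rect('P3 tab',[y(219,67),y(328,66),y(327,153),y(219,153)],.13)
rect('P2 block',[y(144,381),y(397,379),y(399,492),y(146,497)],.09)
rect('P2 tab',[y(226,413),y(324,414),y(325,494),y(228,495)],.13)
rect('P1 block',[x(150,85),x(393,84),x(393,186),x(154,190)],.09)
rect('P1 tab',[x(230,153),x(328,153),x(330,226),x(232,227)],.13)
rect('W stem',[x(235,472),x(331,471),x(333,547),x(237,548)],.135)
rect('W top',[x(166,287),x(378,285),x(379,395),x(166,395)],.06)
```

```text
P3 block c [0.401  0.3164] w 0.0448 t 0.0199 ang 85.3 -2.2
P3 tab c [0.4009 0.3163] w 0.016 t 0.012 ang 84.8 -5.5
P2 block c [0.4507 0.3125] w 0.0446 t 0.0197 ang 84.7 -3.1
P2 tab c [0.4508 0.3121] w 0.0151 t 0.0122 ang 83.7 -4.1
P1 block c [0.5003 0.3082] w 0.0447 t 0.0194 ang 84.5 -4.2
P1 tab c [0.5004 0.3082] w 0.0159 t 0.0123 ang 84.3 -3.3
W stem c [0.5544 0.3038] w 0.016 t 0.0139 ang 85.0 -3.4
W top c [0.5507 0.3043] w 0.0442 t 0.0244 ang 84.9 -3.9
```

Run:
```python
from h import *
plan([(.5003,.3082,.15,174.7),(.5003,.3082,.119,174.7)])
```

```text
0 [0.0004, 0.003, 0.0374] -0.14
0 [0.0004, 0.003, 0.0374] -0.14
0 [0.0004, 0.003, 0.0374] -0.14
0 [0.0, 0.0, 0.031] -0.0
```

>>> carry_out([
  {"linear": [0.0005,0.003,0.037],"roll": -0.15,"jaw": 1},
  {"linear": [0.0005,0.003,0.037],"roll": -0.15,"jaw": 0.7},
  {"linear": [0.0005,0.003,0.037],"roll": -0.15,"jaw": 0.7},
  {"linear": [0,0,0.02],"roll": 0,"jaw": 0.7},
  {"linear": [0,0,0.012],"roll": 0,"jaw": 0.6},
])

```text
clock: 7.8
tool_pos: [0.4992, 0.3079, 0.117]
eef_rot: [-3.139, -0.003, 3.05]
ft_force: [0.4, 0.8, -0.4]
finger_gap: 0.674
```

>>> carry_out([
  {"linear": [0,0,0],"roll": 0,"jaw": 0.3},
  {"linear": [0,0,0],"roll": 0,"jaw": 0.3},
  {"linear": [0,0,0],"roll": 0,"jaw": 0.3},
])

```text
clock: 8.1
tool_pos: [0.5006, 0.31, 0.1218]
eef_rot: [3.14, 0.003, 3.052]
ft_force: [0.4, -0.0, 0.3]
finger_gap: 0.401
```

>>> carry_out([
  {"linear": [0,0,0],"roll": 0,"jaw": 0},
  {"linear": [0,0,0],"roll": 0,"jaw": 0},
  {"linear": [0,0,0],"roll": 0,"jaw": 0},
  {"linear": [0,0,0],"roll": 0,"jaw": 0},
], newtons=35)

```text
clock: 8.5
tool_pos: [0.4997, 0.31, 0.1202]
eef_rot: [3.141, 0.001, 3.053]
ft_force: [0.4, -0.2, 2.0]
finger_gap: 0.182
```

```bash
python3 st.py
```

```text
8.5 [0.49973919 0.31002774 0.12018045] [3.14117210e+00 7.27305773e-04 3.05294000e+00] 0.18166790414793477 [ 0.41038869 -0.16207071  1.99013237]
0.5135721682792036 98.42668640654995
```

```bash
cat >> h.py <<'E'
EX=np.array([np.cos(np.radians(11.4)),np.sin(np.radians(11.4))]);EY=np.array([-EX[1],EX[0]])
def bed(x,y): return (.5242+x)*EX+(-.1787+y)*EY   # gap coords, y from nose edge
def tobed(p): return np.array([p[:2]@EX-.5242,p[:2]@EY+.1787])
E
python3 - <<'E'
from h import *
x,y=bed(0,.0225);print(x,y)
plan([(.4997,.310,.25,None),(x,y,.25,101.4)])
E
```

```text
0.5447322263039261 -0.04950637964917502
0 [0.0, -0.0, -0.0433] -0.0
0 [0.0, -0.0, -0.0433] -0.0
0 [0.0, -0.0, -0.0433] -0.0
0 [-0.0085, -0.0393, -0.0] 8.17
0 [-0.014, -0.0377, -0.0] 8.17
1 [-0.0192, -0.0354, -0.0] 8.17
1 [-0.0241, -0.0323, -0.0] 8.17
1 [-0.0284, -0.0285, -0.0] 8.17
1 [-0.0322, -0.0242, -0.0] 8.17
1 [-0.0353, -0.0194, -0.0] 8.17
2 [-0.0377, -0.0142, -0.0] 8.17
2 [-0.0393, -0.0087, -0.0] 8.17
```

>>> carry_out([
  {"linear": [0,0,-0.02],"roll": 0,"jaw": 0},
  {"linear": [0,0,-0.035],"roll": 0,"jaw": 0},
  {"linear": [0,0,-0.04],"roll": 0,"jaw": 0},
  {"linear": [0,0,-0.035],"roll": 0,"jaw": 0},
  {"linear": [-0.0085,-0.0393,0],"roll": 8.15,"jaw": 0},
])

```text
clock: 9.0
tool_pos: [0.5052, 0.2733, 0.2558]
eef_rot: [3.134, 0.007, 2.914]
ft_force: [0.4, -1.0, 0.0]
finger_gap: 0.179
```

>>> carry_out([
  {"linear": [-0.014,-0.0377,0],"roll": 8.15,"jaw": 0},
  {"linear": [-0.0192,-0.0354,0],"roll": 8.15,"jaw": 0},
  {"linear": [-0.024,-0.0323,0],"roll": 8.15,"jaw": 0},
  {"linear": [-0.0284,-0.0285,0],"roll": 8.15,"jaw": 0},
  {"linear": [-0.032,-0.0242,0],"roll": 8.15,"jaw": 0},
])

```text
clock: 9.5
tool_pos: [0.5293, 0.0689, 0.2496]
eef_rot: [-3.142, -0.0, 2.194]
ft_force: [1.3, 0.1, -0.5]
finger_gap: 0.175
```

>>> carry_out([
  {"linear": [-0.0353,-0.0194,0],"roll": 8.15,"jaw": 0},
  {"linear": [-0.0377,-0.0142,0],"roll": 8.15,"jaw": 0},
  {"linear": [-0.0393,-0.0087,0],"roll": 8.15,"jaw": 0},
  {"linear": [0,0,0],"roll": 0,"jaw": 0},
  {"linear": [0,0,0],"roll": 0,"jaw": 0},
])

```text
clock: 10.0
tool_pos: [0.5445, -0.0499, 0.2493]
eef_rot: [-3.141, -0.001, 1.772]
ft_force: [-0.3, 0.0, -0.3]
finger_gap: 0.172
```

```bash
python3 st.py;  python3 - <<'E'
from h import *
s=state();print(tobed(s['tool_pos'])*1000,np.degrees(s['eef_rot']))
im,M=snap('wrist','w5.png');np.save('w5.npy',M);im,_=snap('scene','s5.png')
cv2.imwrite('pics/s5z.png',cv2.resize(im[130:310,240:440],None,fx=3.3,fy=3.3,interpolation=cv2.INTER_CUBIC))
s=state();print(tobed(s['tool_pos'])*1000,np.degrees(s['eef_rot']),s['tool_pos'])
E
```

```text
10.0 [ 0.54454599 -0.04992567  0.24925745] [-3.14095009e+00 -7.58933083e-04  1.77218359e+00] 0.17165779734928033 [-0.2950235   0.04942005 -0.25855062]
0.15117358674971537 101.62179911919091
[-0.26543836 22.12579074] [-1.79963184e+02 -4.34836626e-02  1.01538640e+02]
[ 0.06014877 23.55860246] [-1.79992264e+02 -3.57848192e-02  1.01687481e+02] [ 0.54458195 -0.04845677  0.24953656]
```

View pics/s5z.png

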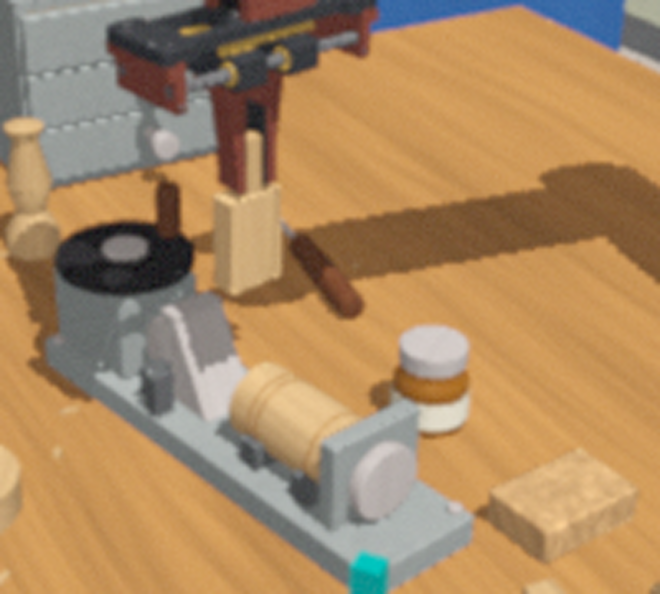

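View pics/w5.png

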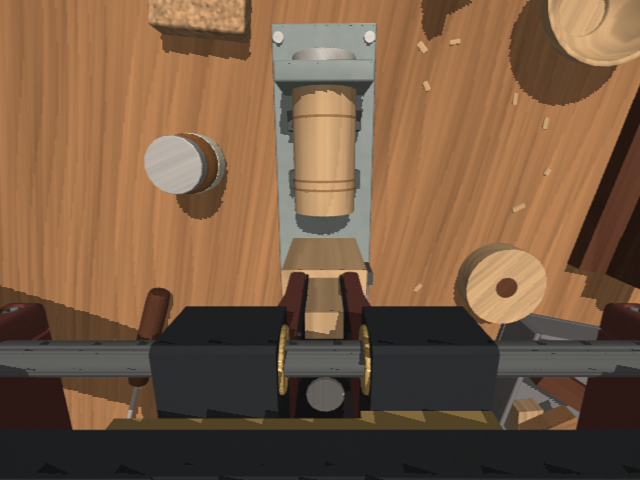

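Run:
```python
from h import *
M=np.load('w5.npy');im=cv2.imread('pics/w5.png').astype(int)
for c in (300,325,350):print(c,[(r,im[r,c].tolist()) for r in range(232,242)])
for uv,z in (([288,238.5],.149),([361,238.5],.149),([325,238.5],.149),([283,270],.219),([366,270],.219),([325,215],.027)):
    P=onz('wrist',uv,z,M)[0];print(uv,tobed(P)*1000)
```

```text
300 [(232, [149, 157, 151]), (233, [149, 157, 151]), (234, [150, 158, 152]), (235, [150, 158, 151]), (236, [150, 158, 151]), (237, [148, 156, 150]), (238, [83, 108, 130]), (239, [72, 103, 129]), (240, [74, 104, 130]), (241, [75, 105, 131])]
325 [(232, [77, 82, 77]), (233, [85, 89, 86]), (234, [145, 152, 147]), (235, [147, 155, 149]), (236, [147, 155, 150]), (237, [147, 155, 156]), (238, [89, 118, 145]), (239, [81, 114, 143]), (240, [82, 115, 142]), (241, [84, 116, 144])]
350 [(232, [146, 153, 148]), (233, [146, 153, 147]), (234, [145, 153, 147]), (235, [145, 154, 148]), (236, [146, 154, 147]), (237, [143, 151, 146]), (238, [89, 119, 146]), (239, [82, 115, 146]), (240, [84, 117, 146]), (241, [84, 118, 147])]
[288, 238.5] [-26.57721028  30.43252951]
[361, 238.5] [25.88731255 30.55749896]
[325, 238.5] [1.51015159e-02 3.04958719e+01]
[283, 270] [-22.01830812  31.46959942]
[366, 270] [21.07046955 31.57329267]
[325, 215] [ 0.42511086 25.22178067]
```

>>> carry_out([
  {"linear": [0,0,0.03],"roll": 0,"jaw": 0},
  {"linear": [0,0,0.03],"roll": 0,"jaw": 0},
  {"linear": [0,0,0.03],"roll": 0,"jaw": 0},
  {"linear": [0,0,0.02],"roll": 0,"jaw": 0},
  {"linear": [0,0,0.007],"roll": 0,"jaw": 0},
])

```text
clock: 10.6
tool_pos: [0.5434, -0.0476, 0.1298]
eef_rot: [-3.138, -0.002, 1.776]
ft_force: [0.3, 0.2, -0.6]
finger_gap: 0.179
```

>>> carry_out([
  {"linear": [0,0,0.0],"roll": 0,"jaw": 0},
  {"linear": [0,0,0.003],"roll": 0,"jaw": 0},
  {"linear": [0,0,0.002],"roll": 0,"jaw": 0},
  {"linear": [0,0,0],"roll": 0,"jaw": 0},
])

```text
clock: 11.0
tool_pos: [0.545, -0.0494, 0.1285]
eef_rot: [3.14, 0.0, 1.773]
ft_force: [-0.2, -0.2, -0.3]
finger_gap: 0.178
```

```bash
cat > st.py <<'E'
from h import *
s=state();print('t',s['clock'],'bed mm',(tobed(s['tool_pos'])*1000).round(1),'z',s['tool_pos'][2].round(4),'rpy',np.degrees(s['eef_rot']).round(2),'gap',round(s['finger_gap'],3))
f=s['ft_force'];t=s['torque'];print('F bed',np.round([f[:2]@EX,f[:2]@EY,f[2]],1),'T bed',np.round([t[:2]@EX,t[:2]@EY,t[2]],2))
E
python3 st.py
```

```text
t 11.0 bed mm [ 0.3 22.6] z 0.1285 rpy [1.7993e+02 3.0000e-02 1.0157e+02] gap 0.178
F bed [-0.2 -0.1 -0.3] T bed [-0.02  0.08  0.  ]
```

Not down yet; lower about 3 mm more.

>>> carry_out([
  {"linear": [0,0,0.0015],"roll": 0,"jaw": 0},
  {"linear": [0,0,0.0015],"roll": 0,"jaw": 0},
  {"linear": [0,0,0.001],"roll": 0,"jaw": 0},
  {"linear": [0,0,0],"roll": 0,"jaw": 0},
])

```text
clock: 11.4
tool_pos: [0.545, -0.0496, 0.1251]
eef_rot: [3.14, 0.001, 1.772]
ft_force: [-0.8, -0.3, 5.5]
finger_gap: 0.182
```

```bash
python3 st.py
```

```text
t 11.4 bed mm [ 0.2 22.4] z 0.1251 rpy [1.7991e+02 3.0000e-02 1.0155e+02] gap 0.182
F bed [-0.9 -0.1  5.5] T bed [0.17 0.5  0.07]
```

>>> carry_out([
  {"linear": [0.001,0,-0.0005],"roll": 0,"jaw": 0},
  {"linear": [0.001,0,0],"roll": 0,"jaw": 0},
  {"linear": [0.001,0,0],"roll": 0,"jaw": 0},
  {"linear": [0.001,0,0],"roll": 0,"jaw": 0},
  {"linear": [0,0,0],"roll": 0,"jaw": 0},
])

```text
clock: 11.9
tool_pos: [0.5446, -0.0466, 0.1252]
eef_rot: [3.14, 0.003, 1.772]
ft_force: [0.8, -4.9, 5.1]
finger_gap: 0.179
```

```bash
python3 st.py
```

```text
t 11.9 bed mm [ 0.4 25.4] z 0.1252 rpy [1.7988e+02 1.7000e-01 1.0153e+02] gap 0.179
F bed [-0.2 -5.   5.1] T bed [-0.96  0.1   0.03]
```

>>> carry_out([
  {"linear": [0.001,0,0],"roll": 0,"jaw": 0},
  {"linear": [0.001,0,0],"roll": 0,"jaw": 0},
  {"linear": [0,0,0],"roll": 0,"jaw": 0},
])

```text
clock: 12.2
tool_pos: [0.5445, -0.0463, 0.1252]
eef_rot: [3.139, 0.006, 1.771]
ft_force: [1.7, -10.3, 4.8]
finger_gap: 0.179
```

```bash
python3 st.py
```

```text
t 12.2 bed mm [ 0.4 25.7] z 0.1252 rpy [179.87   0.36 101.46] gap 0.179
F bed [ -0.4 -10.5   4.8] T bed [-2.04  0.04  0.05]
```

>>> carry_out([
  {"linear": [-0.0015,0,0],"roll": 0,"jaw": 0},
  {"linear": [0,0,-0.0005],"roll": 0,"jaw": 0.6},
  {"linear": [0,0,0],"roll": 0,"jaw": 0.6},
  {"linear": [0,0,0],"roll": 0,"jaw": 0.6},
  {"linear": [0,0,0],"roll": 0,"jaw": 0.6},
])

```text
clock: 12.7
tool_pos: [0.5435, -0.0446, 0.124]
eef_rot: [-3.141, -0.001, 1.773]
ft_force: [0.4, -0.5, -0.2]
finger_gap: 0.506
```

>>> carry_out([
  {"linear": [0,0,-0.01],"roll": 0,"jaw": 0.8},
  {"linear": [0,0,-0.03],"roll": 0,"jaw": 1},
  {"linear": [0,0,-0.045],"roll": 0,"jaw": 1},
  {"linear": [0,0,-0.045],"roll": 0,"jaw": 1},
  {"linear": [-0.04,0,0],"roll": 0,"jaw": 1},
])

```text
clock: 13.2
tool_pos: [0.5536, -0.0816, 0.2646]
eef_rot: [3.128, 0.004, 1.778]
ft_force: [0.9, -0.2, 0.9]
finger_gap: 0.959
```

>>> carry_out([
  {"linear": [-0.04,0,0],"roll": 0,"jaw": 1},
  {"linear": [0,0,0],"roll": 0,"jaw": 1},
  {"linear": [0,0,0],"roll": 0,"jaw": 1},
])

```text
clock: 13.5
tool_pos: [0.5597, -0.1238, 0.2548]
eef_rot: [-3.141, -0.001, 1.771]
ft_force: [-0.0, 0.1, -0.7]
finger_gap: 0.998
```

```bash
python3 st.py;  python3 - <<'E'
from h import *
im,M=snap('wrist','w6.png');np.save('w6.npy',M);im2,_=snap('scene','s6.png')
cv2.imwrite('pics/w6z.png',cv2.resize(im[100:280,250:400],None,fx=3.3,fy=3.3,interpolation=cv2.INTER_CUBIC))
cv2.imwrite('pics/s6z.png',cv2.resize(im2[180:310,240:400],None,fx=4.5,fy=4.5,interpolation=cv2.INTER_CUBIC))
E
```

```text
t 13.5 bed mm [ -0.  -53.3] z 0.2548 rpy [-1.7999e+02 -4.0000e-02  1.0148e+02] gap 0.998
F bed [-0.   0.1 -0.7] T bed [ 0.03 -0.    0.02]
```

View pics/w6z.png

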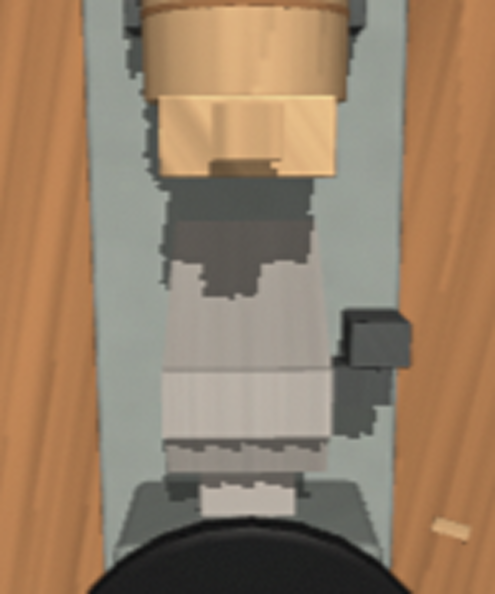

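View pics/s6z.png

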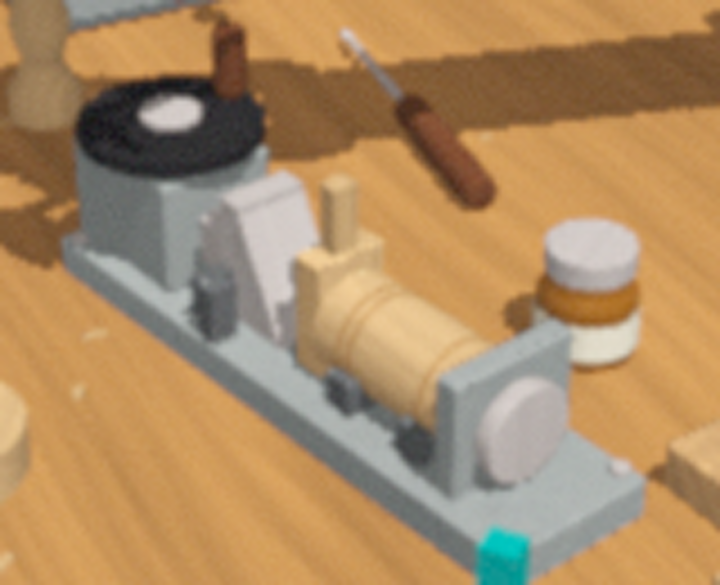

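The packer stands square against the blank (wrist view: block edge at row 153, nose edge at row 167). A second one will not fit. Now the wedge.

Run:
```python
from h import *
M=np.load('w6.npy')
print(tobed(onz('wrist',[325,153.6],.095,M)[0])*1000,tobed(onz('wrist',[325,166.5],.025,M)[0])*1000)
plan([(.552,.304,.25,174.8),(.552,.304,.125,174.8)])
```

```text
[ 0.39874433 13.78265429] [0.68091666 0.17357682]
0 [0.0419, 0.0078, 0.0005] -7.32
0 [0.0406, 0.0131, 0.0005] -7.32
0 [0.0386, 0.0182, 0.0005] -7.32
0 [0.036, 0.0229, 0.0005] -7.32
0 [0.0328, 0.0273, 0.0005] -7.32
1 [0.029, 0.0313, 0.0005] -7.32
1 [0.0248, 0.0347, 0.0005] -7.32
1 [0.0202, 0.0376, 0.0005] -7.32
1 [0.0152, 0.0399, 0.0005] -7.32
1 [0.01, 0.0415, 0.0005] -7.32
2 [0.0, 0.0, 0.0417] -0.0
2 [0.0, 0.0, 0.0417] -0.0
2 [0.0, 0.0, 0.0417] -0.0
```

>>> carry_out([
  {"linear": [0.042,0.0078,0],"roll": -7.3,"jaw": 1},
  {"linear": [0.0406,0.013,0],"roll": -7.3,"jaw": 1},
  {"linear": [0.0386,0.018,0],"roll": -7.3,"jaw": 1},
  {"linear": [0.036,0.023,0],"roll": -7.3,"jaw": 1},
  {"linear": [0.0328,0.0273,0],"roll": -7.3,"jaw": 1},
])

```text
clock: 14.1
tool_pos: [0.555, 0.0929, 0.2551]
eef_rot: [3.141, 0.0, 2.417]
ft_force: [0.7, -0.0, 0.7]
finger_gap: 1.004
```

>>> carry_out([
  {"linear": [0.029,0.0313,0],"roll": -7.3,"jaw": 1},
  {"linear": [0.025,0.035,0],"roll": -7.3,"jaw": 1},
  {"linear": [0.02,0.0376,0],"roll": -7.3,"jaw": 0.7},
  {"linear": [0.015,0.04,0],"roll": -7.3,"jaw": 0.7},
  {"linear": [0.01,0.0415,0],"roll": -7.3,"jaw": 0.7},
])

```text
clock: 14.6
tool_pos: [0.5517, 0.3065, 0.2551]
eef_rot: [3.141, 0.0, 3.054]
ft_force: [0.4, -0.5, 0.3]
finger_gap: 0.767
```

>>> carry_out([
  {"linear": [0,0,0],"roll": 0,"jaw": 0.7},
  {"linear": [0,0,0],"roll": 0,"jaw": 0.7},
  {"linear": [0,0,0],"roll": 0,"jaw": 0.7},
])

```text
clock: 14.9
tool_pos: [0.5528, 0.3032, 0.2549]
eef_rot: [-3.141, 0.0, 3.046]
ft_force: [0.8, -0.9, 0.1]
finger_gap: 0.701
```

Run:
```python
from h import *
im,M=snap('wrist','w7.png');np.save('w7.npy',M)
cv2.imwrite('pics/w7z.png',cv2.resize(im[230:360,250:410],None,fx=5,fy=4.6,interpolation=cv2.INTER_CUBIC))
s=state();print(s['tool_pos'],np.degrees(s['eef_rot']))
plan([(.552,.304,.125,174.8)])
print(proj('wrist',[[.552,.304,.135],[.561,.3032,.135],[.543,.3048,.135]],M))
```

```text
[0.55301073 0.30272222 0.25508562] [-1.79995043e+02  2.71414992e-02  1.74468659e+02]
0 [0.0004, 0.0004, 0.0434] -0.11
0 [0.0004, 0.0004, 0.0434] -0.11
0 [0.0004, 0.0004, 0.0434] -0.11
[[325.43863866 241.45436485]
 [325.50804589 252.54910119]
 [325.36800517 230.16360931]]
```

View pics/w7z.png

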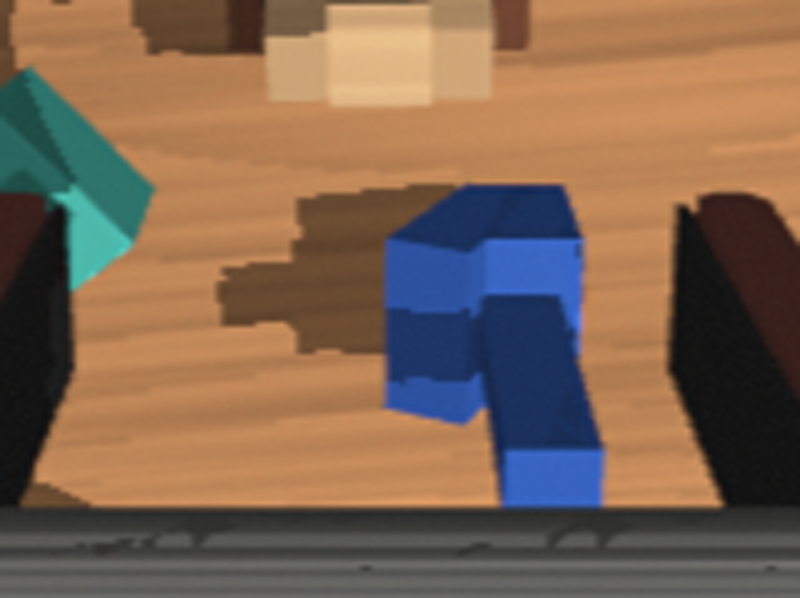

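Run:
```python
from h import *
M=np.load('w7.npy')
P=onz('wrist',[[350.5,328],[370,328],[360,340],[327,282],[363,270]],.115,M);print(P)
print('stem tool coords',(P-[.552,.304,.115])@np.array([[-.9959,.0906,0],[.0906,.9959,0],[0,0,-1]]).T)
```

```text
[[0.63989833 0.31846568 0.115     ]
 [0.64158406 0.33597422 0.115     ]
 [0.65283263 0.32616359 0.115     ]
 [0.59371597 0.30150651 0.115     ]
 [0.58570016 0.33335952 0.115     ]]
stem tool coords [[-8.62273554e-02  2.23699544e-02  1.38777878e-17]
 [-8.63198957e-02  3.99594457e-02  1.38777878e-17]
 [-9.84111959e-02  3.12081582e-02  1.38777878e-17]
 [-4.17708474e-02  1.29620454e-03  1.38777878e-17]
 [-3.09020142e-02  3.22923850e-02  1.38777878e-17]]
```

>>> carry_out([
  {"linear": [0.0005,0.0008,0.043],"roll": -0.15,"jaw": 0.6},
  {"linear": [0,0,0.043],"roll": -0.15,"jaw": 0.5},
  {"linear": [0,0,0.034],"roll": 0,"jaw": 0.4},
  {"linear": [0,0,0.009],"roll": 0,"jaw": 0.4},
  {"linear": [0,0,0],"roll": 0,"jaw": 0.4},
])

```text
clock: 15.45
tool_pos: [0.5523, 0.3031, 0.1246]
eef_rot: [-3.14, -0.002, 3.05]
ft_force: [0.1, -0.3, 1.2]
finger_gap: 0.401
```

>>> carry_out([
  {"linear": [0,0,0],"roll": 0,"jaw": 0.3},
  {"linear": [0,0,0],"roll": 0,"jaw": 0},
  {"linear": [0,0,0],"roll": 0,"jaw": 0},
  {"linear": [0,0,0],"roll": 0,"jaw": 0},
  {"linear": [0,0,0],"roll": 0,"jaw": 0},
], newtons=55)

```text
clock: 15.95
tool_pos: [0.5537, 0.3048, 0.1283]
eef_rot: [3.14, 0.004, 3.052]
ft_force: [0.1, -0.2, 6.4]
finger_gap: 0.179
```

```bash
python3 st.py;python3 -c "
from h import *
print(state()['tool_pos'])"
```

```text
t 15.95 bed mm [ 78.8 368.1] z 0.1283 rpy [179.89   0.21 174.86] gap 0.179
F bed [ 0.  -0.2  6.4] T bed [-0.01 -0.01 -0.03]
[0.55366103 0.30484203 0.12826344]
```

Run:
```python
from h import *
x,y=bed(0,-.0045);print(x,y)
plan([(.5537,.3048,.26,None),(x,y,.26,101.4)])
```

```text
0.5500689744941626 -0.07597370136396152
0 [-0.0, -0.0, -0.0439] -0.0
0 [-0.0, -0.0, -0.0439] -0.0
0 [-0.0, -0.0, -0.0439] -0.0
0 [-0.0034, -0.0422, -0.0] 8.16
0 [-0.0093, -0.0413, -0.0] 8.16
1 [-0.0151, -0.0395, -0.0] 8.16
1 [-0.0206, -0.037, -0.0] 8.16
1 [-0.0256, -0.0337, -0.0] 8.16
1 [-0.0301, -0.0297, -0.0] 8.16
1 [-0.034, -0.0251, -0.0] 8.16
2 [-0.0373, -0.02, -0.0] 8.16
2 [-0.0397, -0.0145, -0.0] 8.16
```

>>> carry_out([
  {"linear": [0,0,-0.025],"roll": 0,"jaw": 0},
  {"linear": [0,0,-0.04],"roll": 0,"jaw": 0},
  {"linear": [0,0,-0.045],"roll": 0,"jaw": 0},
  {"linear": [0,0,-0.037],"roll": 0,"jaw": 0},
  {"linear": [-0.0034,-0.0422,0],"roll": 8.16,"jaw": 0},
])

```text
clock: 16.45
tool_pos: [0.5531, 0.2657, 0.2798]
eef_rot: [3.134, 0.008, 2.913]
ft_force: [0.6, -0.4, 0.5]
finger_gap: 0.179
```

>>> carry_out([
  {"linear": [-0.0093,-0.0413,0],"roll": 8.16,"jaw": 0},
  {"linear": [-0.015,-0.0395,0],"roll": 8.16,"jaw": 0},
  {"linear": [-0.0206,-0.037,0],"roll": 8.16,"jaw": 0},
  {"linear": [-0.0256,-0.0337,0],"roll": 8.16,"jaw": 0},
  {"linear": [-0.03,-0.0297,0],"roll": 8.16,"jaw": 0},
])

```text
clock: 16.95
tool_pos: [0.5497, 0.0491, 0.2729]
eef_rot: [3.141, 0.0, 2.192]
ft_force: [0.6, -0.9, -1.1]
finger_gap: 0.18
```

>>> carry_out([
  {"linear": [-0.034,-0.025,0],"roll": 8.16,"jaw": 0},
  {"linear": [-0.0373,-0.02,0],"roll": 8.16,"jaw": 0},
  {"linear": [-0.0397,-0.0145,0],"roll": 8.16,"jaw": 0},
  {"linear": [0,0,0],"roll": 0,"jaw": 0},
  {"linear": [0,0,0],"roll": 0,"jaw": 0},
])

```text
clock: 17.45
tool_pos: [0.549, -0.0767, 0.2727]
eef_rot: [3.142, -0.001, 1.77]
ft_force: [0.4, 0.4, -0.3]
finger_gap: 0.179
```

```bash
python3 st.py;  python3 - <<'E'
from h import *
im,M=snap('wrist','w8.png');np.save('w8.npy',M);im,_=snap('scene','s8.png')
cv2.imwrite('pics/s8z.png',cv2.resize(im[100:310,220:440],None,fx=2.8,fy=2.8,interpolation=cv2.INTER_CUBIC))
E
python3 st.py
```

```text
t 17.45 bed mm [-1.2 -5. ] z 0.2727 rpy [ 1.800e+02 -3.000e-02  1.014e+02] gap 0.179
F bed [ 0.5  0.3 -0.3] T bed [ 0.01  0.09 -0.02]
t 17.55 bed mm [-0.7 -3.5] z 0.2728 rpy [ 1.7999e+02 -3.0000e-02  1.0155e+02] gap 0.177
F bed [ 0.9 -0.2  0.4] T bed [-0.    0.03  0.04]
```

View pics/s8z.png

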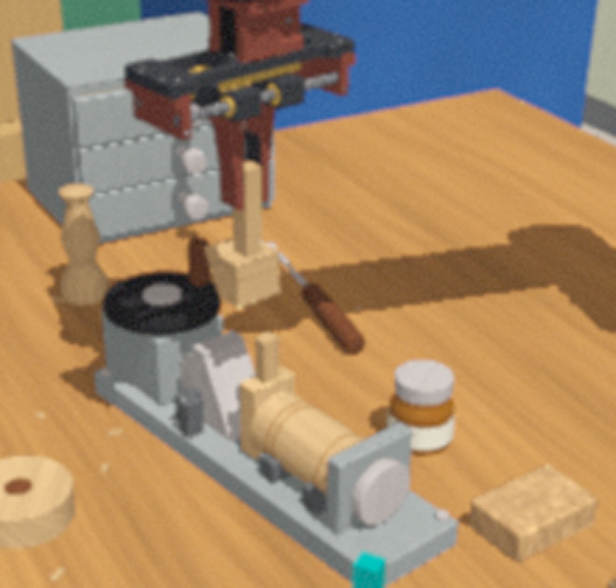

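View pics/w8.png

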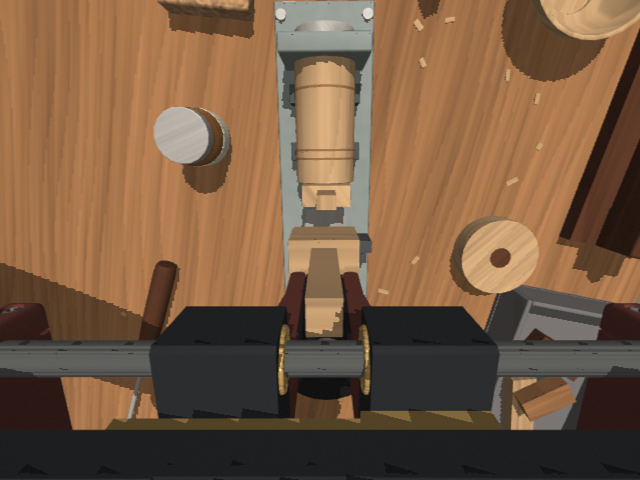

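Run:
```python
from h import *
M=np.load('w8.npy');im=cv2.imread('pics/w8.png').astype(int)
print([(r,im[r,300].tolist()) for r in range(222,250)])
for r in (227.5,):
    print(tobed(onz('wrist',[325,r],.165,M)[0])*1000)
for r in (238,240,242):print(r,tobed(onz('wrist',[325,r],.205,M)[0])*1000)
print(tobed(tool()[:3,3])*1000, tobed(M[:3,3])*1000)
```

```text
[(222, [149, 157, 153]), (223, [151, 159, 154]), (224, [150, 158, 153]), (225, [148, 155, 150]), (226, [131, 144, 147]), (227, [82, 110, 134]), (228, [77, 108, 135]), (229, [77, 107, 134]), (230, [76, 106, 133]), (231, [78, 108, 135]), (232, [78, 108, 134]), (233, [77, 106, 132]), (234, [74, 103, 129]), (235, [79, 109, 137]), (236, [79, 111, 139]), (237, [75, 104, 130]), (238, [74, 102, 128]), (239, [75, 105, 132]), (240, [97, 135, 169]), (241, [109, 152, 192]), (242, [112, 157, 197]), (243, [112, 157, 197]), (244, [113, 158, 197]), (245, [113, 158, 198]), (246, [114, 158, 198]), (247, [113, 156, 196]), (248, [111, 154, 193]), (249, [110, 154, 192])]
[-0.82807664  9.78769805]
238 [-0.98446871 12.0038393 ]
240 [-0.98350563 10.72317311]
242 [-0.98253956  9.43851056]
[-0.74760995 -3.51784717] [-1.81425019 64.01403145]
```

>>> carry_out([
  {"linear": [0,0.0005,0.03],"roll": 0,"jaw": 0},
  {"linear": [0,0,0.03],"roll": 0,"jaw": 0},
  {"linear": [0,0,0.028],"roll": 0,"jaw": 0},
  {"linear": [0,0,0.015],"roll": 0,"jaw": 0},
  {"linear": [0,0,0.004],"roll": 0,"jaw": 0},
], newtons=60)

```text
clock: 18.05
tool_pos: [0.5489, -0.0747, 0.1636]
eef_rot: [-3.139, -0.001, 1.773]
ft_force: [-0.1, 0.1, -0.3]
finger_gap: 0.179
```

>>> carry_out([
  {"linear": [0,0,0],"roll": 0,"jaw": 0},
  {"linear": [0.001,0,0],"roll": 0,"jaw": 0},
  {"linear": [0.001,0,0],"roll": 0,"jaw": 0},
  {"linear": [0.0005,0,0],"roll": 0,"jaw": 0},
  {"linear": [0,0,0],"roll": 0,"jaw": 0},
])

```text
clock: 18.55
tool_pos: [0.5493, -0.0736, 0.1664]
eef_rot: [3.141, 0.0, 1.77]
ft_force: [-0.2, 0.4, -0.5]
finger_gap: 0.175
```

```bash
python3 st.py
```

```text
t 18.55 bed mm [-0.3 -2. ] z 0.1664 rpy [1.7994e+02 2.0000e-02 1.0143e+02] gap 0.175
F bed [-0.1  0.4 -0.5] T bed [-0.    0.08  0.04]
```

>>> carry_out([
  {"linear": [0.0005,0,0.001],"roll": 0,"jaw": 0},
  {"linear": [0.0005,0,0],"roll": 0,"jaw": 0},
  {"linear": [0.0005,0,0],"roll": 0,"jaw": 0},
  {"linear": [0,0,0],"roll": 0,"jaw": 0},
])

```text
clock: 18.95
tool_pos: [0.5489, -0.0726, 0.1646]
eef_rot: [3.142, 0.001, 1.77]
ft_force: [1.3, -2.4, -1.6]
finger_gap: 0.171
```

```bash
python3 st.py
```

```text
t 18.95 bed mm [-0.5 -1. ] z 0.1646 rpy [1.800e+02 6.000e-02 1.014e+02] gap 0.171
F bed [ 0.8 -2.6 -1.6] T bed [-0.73 -0.12  0.05]
```

>>> carry_out([
  {"linear": [0,0,0.003],"roll": 0,"jaw": 0},
  {"linear": [0,0,0.003],"roll": 0,"jaw": 0},
  {"linear": [0,0,0.002],"roll": 0,"jaw": 0},
  {"linear": [0,0,0],"roll": 0,"jaw": 0},
])

```text
clock: 19.35
tool_pos: [0.5488, -0.0725, 0.1562]
eef_rot: [-3.141, 0.001, 1.77]
ft_force: [2.1, -3.6, -1.0]
finger_gap: 0.183
```

```bash
python3 st.py
```

```text
t 19.35 bed mm [-0.6 -0.9] z 0.1562 rpy [-1.7999e+02  4.0000e-02  1.0140e+02] gap 0.183
F bed [ 1.4 -3.9 -1. ] T bed [-1.21 -0.13  0.02]
```

>>> carry_out([
  {"linear": [0,0,0.001],"roll": 0,"jaw": 0},
  {"linear": [0,0,0.001],"roll": 0,"jaw": 0},
  {"linear": [0,0,0.001],"roll": 0,"jaw": 0},
  {"linear": [0,0,0],"roll": 0,"jaw": 0},
])

```text
clock: 19.75
tool_pos: [0.5489, -0.0725, 0.1538]
eef_rot: [3.141, 0.001, 1.77]
ft_force: [1.4, -5.0, 0.9]
finger_gap: 0.177
```

```bash
python3 st.py
```

```text
t 19.75 bed mm [-0.4 -0.8] z 0.1538 rpy [1.7997e+02 4.0000e-02 1.0141e+02] gap 0.177
F bed [ 0.4 -5.2  0.9] T bed [-1.33 -0.06  0.1 ]
```

>>> carry_out([
  {"linear": [0,0,0.001],"roll": 0,"jaw": 0},
  {"linear": [0,0,0.001],"roll": 0,"jaw": 0},
  {"linear": [0,0,0],"roll": 0,"jaw": 0},
])

```text
clock: 20.05
tool_pos: [0.549, -0.0724, 0.153]
eef_rot: [3.14, 0.001, 1.77]
ft_force: [-0.3, -5.2, 7.0]
finger_gap: 0.178
```

```bash
python3 st.py
```

```text
t 20.05 bed mm [-0.4 -0.8] z 0.153 rpy [1.7992e+02 7.0000e-02 1.0142e+02] gap 0.178
F bed [-1.3 -5.   7. ] T bed [-1.17  0.4   0.12]
```

>>> carry_out([
  {"linear": [-0.0005,0,0.001],"roll": 0,"jaw": 0},
  {"linear": [-0.0005,0,0.001],"roll": 0,"jaw": 0},
  {"linear": [0,0,0],"roll": 0,"jaw": 0},
])

```text
clock: 20.35
tool_pos: [0.549, -0.0725, 0.153]
eef_rot: [3.139, -0.0, 1.771]
ft_force: [-4.9, -1.4, 14.4]
finger_gap: 0.18
```

```bash
python3 st.py
```

```text
t 20.35 bed mm [-0.3 -0.9] z 0.153 rpy [ 1.7987e+02 -1.0000e-02  1.0146e+02] gap 0.18
F bed [-5.1 -0.4 14.4] T bed [-0.38  1.2   0.12]
```

>>> carry_out([
  {"linear": [0,-0.0008,0.0007],"roll": 0,"jaw": 0},
  {"linear": [0,0,0.0007],"roll": 0,"jaw": 0},
  {"linear": [0,0,0],"roll": 0,"jaw": 0},
  {"linear": [0,0,0],"roll": 0,"jaw": 0},
])

```text
clock: 20.75
tool_pos: [0.5489, -0.0725, 0.1529]
eef_rot: [3.137, 0.0, 1.771]
ft_force: [-3.6, -0.3, 18.5]
finger_gap: 0.176
```

```bash
python3 st.py
python3 - <<'E'
from h import *
im,M=snap('wrist','w9.png');np.save('w9.npy',M);im2,_=snap('scene','s9.png');im3,_=snap('top','t9.png')
cv2.imwrite('pics/s9z.png',cv2.resize(im2[160:310,240:400],None,fx=4,fy=4,interpolation=cv2.INTER_CUBIC))
E
python3 st.py
```

```text
t 20.75 bed mm [-0.5 -0.9] z 0.1529 rpy [1.7973e+02 3.0000e-02 1.0148e+02] gap 0.176
F bed [-3.5  0.4 18.5] T bed [-0.22  1.19  0.11]
t 20.9 bed mm [-0.5 -0.9] z 0.1529 rpy [1.7973e+02 3.0000e-02 1.0148e+02] gap 0.179
F bed [-3.7  1.1 18.6] T bed [-0.19  1.22  0.1 ]
```

View pics/s9z.png

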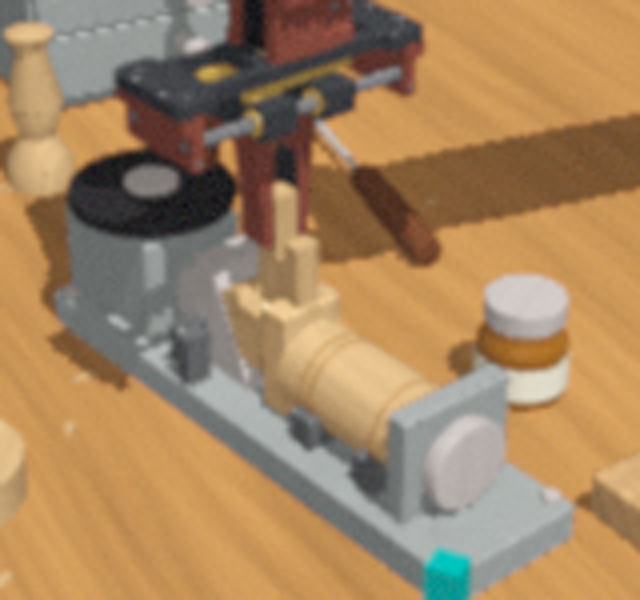

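View pics/w9.png

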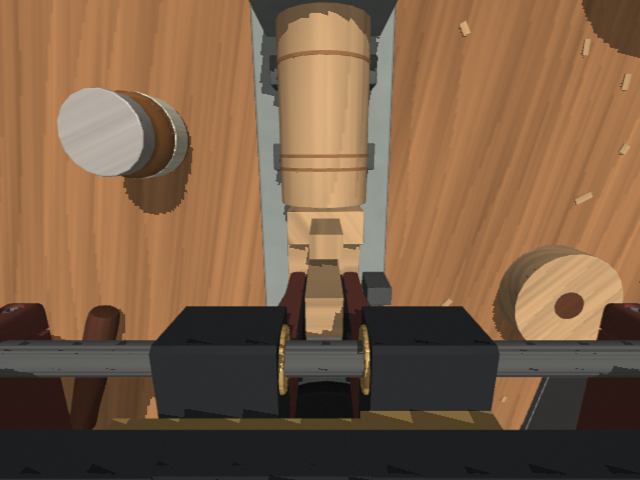

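Run:
```python
import cv2,numpy as np
a=cv2.imread('pics/s6.png')[215:265,275:325];b=cv2.imread('pics/s9.png')[215:265,275:325]
cv2.imwrite('pics/cmp.png',np.hstack([cv2.resize(x,None,fx=8,fy=8,interpolation=cv2.INTER_CUBIC) for x in(a,b)]))
```

```text
(no output)
```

View pics/cmp.png

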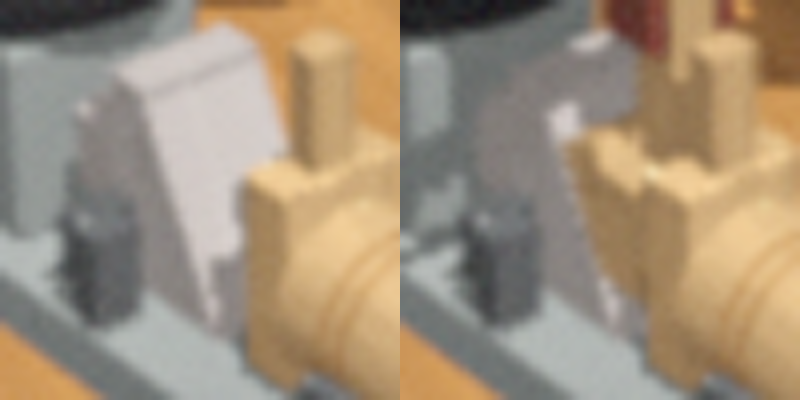

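The nose edge lies on the same pixels before and after pressing ((150,100)–(215,330) in both halves). The wedge's slope lies flush on it and the packer hasn't moved. Handing in with the grip and push held.

```bash
python3 st.py; python3 -c "
from cell import sign_off
print(sign_off())"
```

```text
t 20.9 bed mm [-0.5 -0.9] z 0.1529 rpy [1.7973e+02 3.0000e-02 1.0148e+02] gap 0.179
F bed [-3.7  1.1 18.6] T bed [-0.19  1.22  0.1 ]
the job is handed in; nothing more can be done
None
```

The job is done and handed in at 20.9 s of the 72 s allowed. The ram is at its stop, one packer and the wedge close the gap, and the gripper still holds the wedge and presses it down.

- **Ram:** I turned the wheel clockwise by its knob through about 118° until it blocked, with the force rising to 33 N. The scene picture showed the lug against the stop post.
- **Packers:** The gap measured 35 mm at the floor, so only one packer fits. It stands square against the blank, and the other two are still in the rack.
- **Wedge:** It went in slope to the ram and bound 0.1–0.2 mm from the height I had worked out from the gap left after the packer. It is gripped at 60 N and pressed down with about 18.5 N. The last pushes raised that force from 7 to 18.5 N while the wedge sank only 0.1 mm.

**Last checks:** Scene pictures from before and after pressing show the ram's nose and the packer in the same place, with the wedge's slope flush on the nose. Two small disagreements remain:

- The gap left after the packer read 13.6–15 mm, depending on the view; this is within calibration error.
- A sideways force of about 4 N stays on the tool, because friction held the wedge when I tried to relieve it.

I measured the ram's position only from pictures and force, not directly. I did not take a separate final picture check of the other bench items, but the arm stayed clear of them throughout.

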